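# Ready the bathing nook: slide the pots on and restock the soap box

## Robot

A 7-joint arm with a two-finger parallel gripper is mounted at the origin on the work surface. World frame = base frame: x ahead of the robot, y to its left, z up, the work surface at z = 0. Lengths are in m, angles in rad, forces in N, time in s.
With the tool pointing down it reaches from about 0.425 to 0.925 m from the base axis. Payload 6.8 kg.
Tool frame: the origin (TCP) lies on the centre line of the jaws, within the pads' length; the fingertips stand 11 mm ahead of it and the grasp point (between the pads) lies 8 mm behind it; z points along the fingers, y is the direction in which the jaws open and shut (so a half turn about z gives the same grasp; the last joint's range is limited). The gripper opens to 88 mm and grips with 3 to 60 N. Pads are 20 mm wide; open, the fingers measure 115 mm over their backs; the gripper's body (75 mm by 178 mm) begins 61 mm behind the grasp point.
Start: joints at [0.996, 0.477, 0.022, 1.555, -0.011, 1.109, -0.083], TCP at [0.304, -0.603, 0.234] pointing down, gripper open.
Joint ranges: [-2.96, 2.96], [-0.34, 2.1], [-1.41, 1.46], [0.24, 2.44], [-1.37, 4.51], [0.17, 1.92], [-2.96, 2.96]. Speed limits (rad/s): [2.39, 2.39, 3.14, 3.14, 3.14, 3.14, 3.14].

## Interface

Orientations are given as a unit quaternion [x, y, z, w].
In Python, from cell import arm, get_image, hand_in gives the robot as it stands.
- The arm moves only by the tool play_rows, never from a script. Its argument "commands" is a list of rows, each an object with "delta_pos": the shift along the world's x, y, z in m, a list of three; "turn": the turn about the world's z in degrees. A call has 1 to 20 rows; each row is the pose to reach, as a shift and turn from the pose measured when the call began; what a row does not reach only later rows make up. A row lasts 1/8 s, in which the tool goes at most 62.5 mm and 10.7 degrees, less where a joint would pass 70% of its speed; a pose out of reach is approached as far as the arm can. A call with a gripper value outside its range is refused whole. "gripper" is the finger opening in m, from 0 to 0.0878, set as the call begins (left out, the last holds). The fingers move at their own pace and stop on an object; "newtons" is the grip in N (left out, the last holds). Time passes only in rows, so rows that repeat a pose let the fingers close. It gives the time, the measured TCP pose, the force and the opening at its end, in the units of the state.
- arm.read_state(): the state, without advancing time (a new reading comes with each control period).
- get_image(name): name is "side" or "top"; returns a dict with "color" (420x560x3 uint8, blue, green, red), "mtx" (3x3 intrinsics, pixels), "distortion" ([k1, k2, p1, p2, k3] as OpenCV has them; the pictures are not rectified), "pose" (4x4, takes a point from camera to world coordinates). Camera axes: x right, y up, looking along -z (the intrinsics and any distortion apply to the point x, -y, -z); pixel columns grow to the right and rows downward; lengths in m; the calibration is good to about 2 mm. A picture is of the moment at which its call begins. There is no depth.
- hand_in(): hands the job in, once; it reports no verdict.
The state is a dict: "time": time; "q": joint angles; "joint_vel": joint speeds; "joint_efforts": joint torques, N m; "tool_pos": TCP position; "tool_rot": TCP orientation; "force": force on the tool from outside, world axes, zero at the start; "torque": the same for the moment, N m; "opening": finger opening in m.
Only numpy, scipy, OpenCV 4.12 (cv2) and the standard library are available. Lean on these libraries where they do the work, as an engineer would, in place of code of your own. Each camera call takes 0.05 s, during which the arm holds its last target.

## Task

Get the nook ready for the next bath: draw the yellow stop pin out of its hole and park it upright in the side notch at the back of the ledge with its collar resting on the two prongs, then slide the steel lota from the red ring to the centre of the blue ring, and after it slide the copper pot from the white ring to the centre of the red ring, keeping both pots standing on the ledge all the way, never lifted. Put one spare soap bar flat into each empty pocket of the red soap box, leaving the bars already there in place and the mug, the jar and the hairbrush undisturbed.

Things in the scene. Friction and masses are not known exactly. Their poses are not given: they have to be found in the camera images.
- ledge: grey raised ledge on the slate counter, 170 (x) x 490 (y) x 45 mm high, fixed; origin at the centre of its underside, y runs along the row of marked places. Its back edge (+x) carries two wooden prongs 45 mm high that form the side notch
- white_spot (a point): centre of the white ring painted on the ledge's top (all three rings: 120 mm inner, 138 mm outer diameter, in one row along the ledge's y, 175 mm apart: white, red, blue); the waiting place
- red_spot (a point): centre of the red ring with the dark hotplate disc, on the ledge's top, between the other two; the warming place
- blue_spot (a point): centre of the blue ring on the ledge's top; the bathing place
- bore (a point): mouth of the 21 mm bore, on the ledge's top midway between the red and the blue ring, in which the stop pin stands at the start
- notch (a point): parking point in the side notch, level with the ledge's top: the notch is a slot 24 mm wide (along the ledge's y) between two prongs of 26 mm width, 60 mm long (the ledge's x; this point lies 33 mm behind the ledge's back edge), open at the far end and at the top, 45 mm deep. The pin's collar lies on both prongs, its shaft hangs between them
- pin: stop pin: yellow grip stem 22 mm in diameter, from 6 to 100 mm above the origin; brass collar 44 mm in diameter, 6 mm thick, whose underside centre is the origin; brass shaft 18 mm in diameter reaching 38 mm below the origin. z along the stem, up
- lota: steel lota with fixed lid, 94 mm high, foot 100 mm and belly 120 mm in diameter, with a black round knob on top 28 mm in diameter, from 94 to 128 mm above the origin; origin at the centre of its underside; 0.7 kg. Stands on the red ring at the start
- copper_pot: copper pot with fixed lid, 112 mm in diameter, 85 mm high, two small side loops, with a dark wooden round knob on top 28 mm in diameter, from 85 to 119 mm above the origin; origin at the centre of its underside; 0.6 kg. Stands on the white ring at the start
- soap_box: red plastic soap box, open, fixed, 58 (x) x 308 (y) mm, with four pockets in a row along its y; origin at the centre of its underside; walls 16 mm high, 4 mm thick, floor 4 mm thick
- pocket0 (a point): centre of the floor of pocket 0 of the soap box (numbered towards the box's +y), 4 mm above the counter; each pocket is 50 (box x) x 72 (box y) mm inside, 12 mm deep
- pocket1 (a point): centre of the floor of pocket 1 of the soap box (numbered towards the box's +y), 4 mm above the counter; each pocket is 50 (box x) x 72 (box y) mm inside, 12 mm deep
- pocket2 (a point): centre of the floor of pocket 2 of the soap box (numbered towards the box's +y), 4 mm above the counter; each pocket is 50 (box x) x 72 (box y) mm inside, 12 mm deep
- pocket3 (a point): centre of the floor of pocket 3 of the soap box (numbered towards the box's +y), 4 mm above the counter; each pocket is 50 (box x) x 72 (box y) mm inside, 12 mm deep
- bar0: green soap bar, a block with softly rounded edges 42 (x) x 64 (y) x 36 mm high; origin at the centre of its underside, z up. Lies in pocket 0 at the start; may be absent
- bar1: green soap bar, a block with softly rounded edges 42 (x) x 64 (y) x 36 mm high; origin at the centre of its underside, z up. Lies in pocket 1 at the start; may be absent
- bar2: green soap bar, a block with softly rounded edges 42 (x) x 64 (y) x 36 mm high; origin at the centre of its underside, z up. Lies in pocket 2 at the start; may be absent
- bar3: green soap bar, a block with softly rounded edges 42 (x) x 64 (y) x 36 mm high; origin at the centre of its underside, z up. Lies in pocket 3 at the start; may be absent
- spare0: green soap bar, a block with softly rounded edges 42 (x) x 64 (y) x 36 mm high; origin at the centre of its underside, z up. A spare, lying on the counter at the start
- spare1: green soap bar, a block with softly rounded edges 42 (x) x 64 (y) x 36 mm high; origin at the centre of its underside, z up. A spare, lying on the counter at the start
- spare2: green soap bar, a block with softly rounded edges 42 (x) x 64 (y) x 36 mm high; origin at the centre of its underside, z up. A spare, lying on the counter at the start
- mug: white plastic mug, 80 mm across, 90 mm high; origin at the centre of its underside; a bystander
- jar: glass jar with twist cap, 70 mm in diameter, 110 mm high; origin at the centre of its underside; a bystander
- hairbrush: wooden hairbrush about 210 mm long (its x), 55 mm wide, 24 mm high, lying on its bristles; origin at its underside near the middle; a bystander
Things that resemble listed ones, but are neither listed nor needed, are in the scene too. There is more than one size of the copper_pot; the one meant has the size given above. Leave any pink or purple look-alike of the spare0 alone.

How it is judged:
On the way, in this order (a step that is already met when the one before it is completed fails the run):
1. the stop pin is drawn and stands parked in the side notch (y of pin in the frame of notch between -0.01 and 0.01 m and x of pin in the frame of notch between -0.028 and 0.028 m and z of pin in the frame of notch between -0.006 and 0.006 m and angle between pin's own z axis and vertical below 0.2 rad and linear speed of pin below 0.02 m/s), for 0.2 s.
2. the lota stands on the blue ring (horizontal distance between lota and blue_spot below 0.015 m and z of lota in the frame of ledge below 0.05 m and angle between lota's own z axis and vertical below 0.1 rad and linear speed of lota below 0.02 m/s), for 0.2 s.
3. the copper pot stands on the red ring (horizontal distance between copper_pot and red_spot below 0.015 m and z of copper_pot in the frame of ledge below 0.05 m and angle between copper_pot's own z axis and vertical below 0.1 rad and linear speed of copper_pot below 0.02 m/s), for 0.2 s.
At the end, for the whole second after the job is handed in: Pin upright in the notch, collar on the prongs (10 mm across, 28 mm along, 6 mm in height); lota within 15 mm of the blue and copper pot within 15 mm of the red ring's centre; each of the four pockets holds a bar lying flat on its floor (12 mm, 0.12 rad); all at rest (all of step 1 and all of step 2 and all of step 3 and ((distance between bar0 and pocket0 below 0.012 m and angle between bar0's own z axis and vertical below 0.12 rad and linear speed of bar0 below 0.02 m/s) or (distance between spare0 and pocket0 below 0.012 m and angle between spare0's own z axis and vertical below 0.12 rad and linear speed of spare0 below 0.02 m/s) or (distance between spare1 and pocket0 below 0.012 m and angle between spare1's own z axis and vertical below 0.12 rad and linear speed of spare1 below 0.02 m/s) or (distance between spare2 and pocket0 below 0.012 m and angle between spare2's own z axis and vertical below 0.12 rad and linear speed of spare2 below 0.02 m/s)) and ((distance between bar1 and pocket1 below 0.012 m and angle between bar1's own z axis and vertical below 0.12 rad and linear speed of bar1 below 0.02 m/s) or (distance between spare0 and pocket1 below 0.012 m and angle between spare0's own z axis and vertical below 0.12 rad and linear speed of spare0 below 0.02 m/s) or (distance between spare1 and pocket1 below 0.012 m and angle between spare1's own z axis and vertical below 0.12 rad and linear speed of spare1 below 0.02 m/s) or (distance between spare2 and pocket1 below 0.012 m and angle between spare2's own z axis and vertical below 0.12 rad and linear speed of spare2 below 0.02 m/s)) and ((distance between bar2 and pocket2 below 0.012 m and angle between bar2's own z axis and vertical below 0.12 rad and linear speed of bar2 below 0.02 m/s) or (distance between spare0 and pocket2 below 0.012 m and angle between spare0's own z axis and vertical below 0.12 rad and linear speed of spare0 below 0.02 m/s) or (distance between spare1 and pocket2 below 0.012 m and angle between spare1's own z axis and vertical below 0.12 rad and linear speed of spare1 below 0.02 m/s) or (distance between spare2 and pocket2 below 0.012 m and angle between spare2's own z axis and vertical below 0.12 rad and linear speed of spare2 below 0.02 m/s)) and ((distance between bar3 and pocket3 below 0.012 m and angle between bar3's own z axis and vertical below 0.12 rad and linear speed of bar3 below 0.02 m/s) or (distance between spare0 and pocket3 below 0.012 m and angle between spare0's own z axis and vertical below 0.12 rad and linear speed of spare0 below 0.02 m/s) or (distance between spare1 and pocket3 below 0.012 m and angle between spare1's own z axis and vertical below 0.12 rad and linear speed of spare1 below 0.02 m/s) or (distance between spare2 and pocket3 below 0.012 m and angle between spare2's own z axis and vertical below 0.12 rad and linear speed of spare2 below 0.02 m/s))); the robot touches nothing.
It fails at once if the lota is lifted off the ledge (more than 12 mm) or tipped (more than 0.35 rad) (z of lota in the frame of ledge above 0.057 m or angle between lota's own z axis and vertical above 0.35 rad).
It fails at once if the copper pot is lifted off the ledge (more than 12 mm) or tipped (more than 0.35 rad) (z of copper_pot in the frame of ledge above 0.057 m or angle between copper_pot's own z axis and vertical above 0.35 rad).
It fails at once if the mug, the jar or the hairbrush is moved more than 30 mm (distance of any of mug, jar, hairbrush from where it was at the start of the episode above 0.03 m).
It fails at once if a soap bar that lay in the box at the start is moved more than 30 mm (distance of any of bar0, bar1, bar2, bar3 from where it was at the start of the episode above 0.03 m).
Of bar0, bar1, bar2, bar3 only 1 to 2 are there at a start; the rules pass over those that are not, and their reading is None.
At some moment in a run one of spare0, spare1, spare2 may be knocked a few centimetres aside while the robot is not near it.
It also fails if it takes over 192 s, if anything falls off the work surface, if the arm or the gripper's body presses on something with over 40 N, if the wrist force passes 120 N, or if a joint passes its speed limit or range.

## Working session

There is one attempt and no reset: what is moved stays moved. The work goes in short steps, Python scripts to look and compute and a tool call to move; the robot and the scene stay as the last step left them, time stands still between calls to the robot, and variables do not carry over. Pictures are saved under pics/ and viewed, and the job is handed in when it is done.

Besides the shell and the picture viewer there is one more tool, called as name(argument=value, ...), one argument or row to a line, values as JSON. play_rows: Moves the arm, as the interface text tells. Its arguments: {"type":"object","properties":{"commands":{"type":"array","items":{"type":"object","properties":{"delta_pos":{"type":"array","items":{"type":"number"}},"turn":{"type":"number"}}}},"gripper":{"type":"number"},"newtons":{"type":"number"}},"required":["commands"]}

```bash
ls; mkdir -p pics; python3 - <<'E'
from cell import arm,get_image
import cv2
print(arm.read_state())
for n in("side","top"):
    d=get_image(n);cv2.imwrite(f"pics/{n}0.png",d["color"]);print(n,d["mtx"],d["distortion"],d["pose"])
E
```

```text
pics
{'time': 0.0, 'q': array([ 0.9958848 ,  0.47779965,  0.02233631,  1.55643731, -0.01149077,
        1.10927207, -0.08313364]), 'joint_vel': array([ 0.00164451, -0.00142852,  0.00098369, -0.00110254,  0.00081653,
        0.00057369, -0.00119147]), 'joint_efforts': array([ 9.93445838e-06, -5.82848632e+01,  1.53436270e+00, -2.72609657e+01,
       -5.43551543e-02,  1.68893026e-02,  1.67261724e-04]), 'tool_pos': array([ 0.30350817, -0.60227571,  0.23268791]), 'tool_rot': array([ 9.72884471e-01,  2.31289877e-01, -2.73943002e-04, -8.51093182e-04]), 'force': array([-0.70138604, -0.04094959, -0.47226542]), 'torque': array([ 0.00196664,  0.01535116, -0.02752624]), 'opening': 0.08746338867748317}
side [[409.42251864   0.         274.16036805]
 [  0.         409.42251864 208.62819776]
 [  0.           0.           1.        ]] [-0.12258827  0.          0.          0.          0.        ] [[-0.89849983  0.2522068  -0.35929067  0.12398081]
 [-0.43896009 -0.50972097  0.73993146  0.99652691]
 [ 0.00347776  0.82254256  0.56869293  0.79576115]
 [ 0.          0.          0.          1.        ]]
top [[394.69488084   0.         270.76740215]
 [  0.         394.69488084 213.34745399]
 [  0.           0.           1.        ]] [0.00979965 0.         0.         0.         0.        ] [[ 0.03009275  0.99503792 -0.09483648  0.49463748]
 [-0.99909997  0.03278124  0.02691911  0.03991072]
 [ 0.0298944   0.09394106  0.99512884  1.16162618]
 [ 0.          0.          0.          1.        ]]
```

View pics/side0.png

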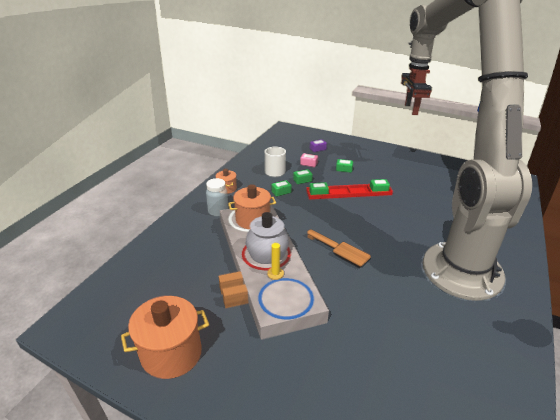

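View pics/top0.png

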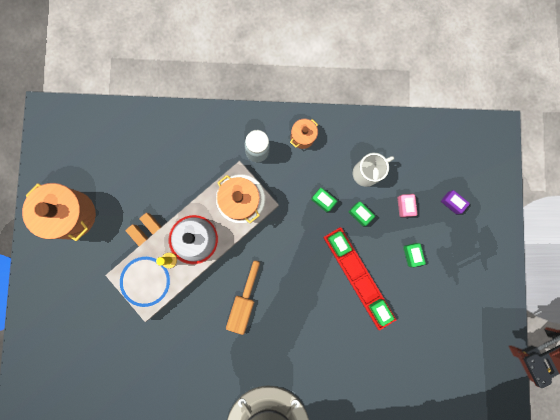

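The top view shows the ledge running diagonally. The copper pot stands at (239,198), the lota at (190,239), the pin at (167,261) and the blue ring at (145,281).

Look-alikes:
- **Copper pots:** small one at (304,132), big one at (52,211), medium one at (239,198). The medium one is on the white ring, so I take that.
- **Bars:** green spares at (324,200), (362,213) and (415,255). Pink at (407,205) and purple at (456,202) are decoys. The bars already in the box are at (340,243) and (382,313).

```bash
cat > h.py <<'E'
from cell import arm,get_image
import cv2,numpy as np
def ray(d,px):
    p=np.atleast_2d(np.array(px,float))
    u=cv2.undistortPoints(p[:,None],d["mtx"],np.array(d["distortion"])).reshape(-1,2)
    v=np.c_[u[:,0],-u[:,1],-np.ones(len(u))]@d["pose"][:3,:3].T
    return d["pose"][:3,3],v
def onz(d,px,z):
    o,v=ray(d,px);t=(z-o[2])/v[:,2];return o+v*t[:,None]
def proj(d,P):
    P=np.atleast_2d(P);c=(P-d["pose"][:3,3])@d["pose"][:3,:3];c=c*[1,-1,-1]
    return cv2.projectPoints(c,np.zeros(3),np.zeros(3),d["mtx"],np.array(d["distortion"]))[0].reshape(-1,2)
def tri(d1,p1,d2,p2):
    o1,v1=ray(d1,p1);o2,v2=ray(d2,p2);v1=v1[0]/np.linalg.norm(v1);v2=v2[0]/np.linalg.norm(v2)
    A=np.c_[v1,-v2];s=np.linalg.lstsq(A,o2-o1,rcond=None)[0]
    a=o1+s[0]*v1;b=o2+s[1]*v2;return (a+b)/2,np.linalg.norm(a-b)
def mask(im,lo,hi):
    return cv2.inRange(cv2.cvtColor(im,cv2.COLOR_BGR2HSV),lo,hi)
def blobs(m,amin=30):
    n,l,s,c=cv2.connectedComponentsWithStats(m)
    return [(c[i],s[i,4],l==i) for i in range(1,n) if s[i,4]>=amin]
E
python3 - <<'E'
from h import *
T=get_image("top");S=get_image("side")
import pickle;pickle.dump((T,S),open("init.pkl","wb"))
for n,d in(("top",T),("side",S)):
    im=d["color"]
    for nm,lo,hi in(("blue",(100,120,80),(125,255,255)),("green",(45,100,60),(80,255,255)),("yellow",(22,150,100),(32,255,255))):
        for c,a,m in blobs(mask(im,lo,hi)): print(n,nm,c.round(1),a)
T1=T["color"]
cv2.imwrite("pics/a.png",cv2.resize(T1[150:330,95:290],None,fx=4,fy=3.3,interpolation=cv2.INTER_CUBIC)[:600,:800])
cv2.imwrite("pics/b.png",cv2.resize(T1[170:340,300:480],None,fx=3.5,fy=3.5,interpolation=cv2.INTER_CUBIC)[:600,:800])
cv2.imwrite("pics/c.png",cv2.resize(S["color"][175:340,200:340],None,fx=3.6,fy=3.6,interpolation=cv2.INTER_CUBIC))
E
```

```text
top blue [  3.7 287.2] 588
top blue [142.7 282.9] 387
top green [323.5 199.9] 242
top green [360.9 213.7] 248
top green [338.9 243.6] 221
top green [413.1 254.6] 281
top green [380.4 311.6] 244
top yellow [165.1 259.4] 142
side blue [285.8 300.3] 305
side green [343.8 166.3] 159
side green [302.5 177.2] 179
side green [379.3 185.3] 171
side green [281.  188.8] 195
side green [318.4 189.2] 156
side yellow [275.4 259. ] 249
```

View pics/a.png

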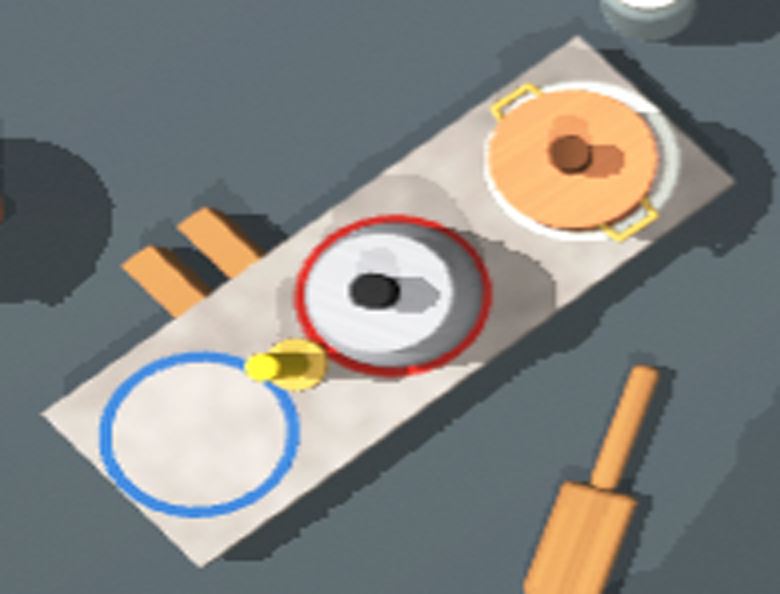

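View pics/b.png

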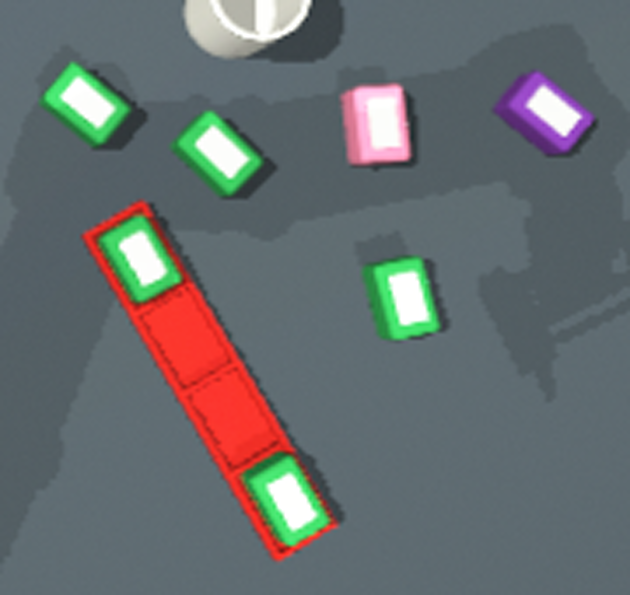

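View pics/c.png

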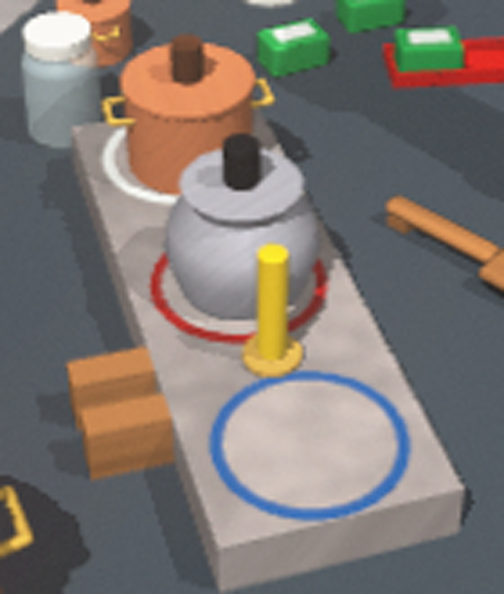

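```bash
python3 - <<'E'
from h import *
import pickle;T,S=pickle.load(open("init.pkl","rb"))
cr=np.array([(578,37),(735,182),(200,567),(42,413)],float);px=np.c_[95+(cr[:,0]+.5)/4-.5,150+(cr[:,1]+.5)/3.3-.5]
C=onz(T,px,.045);print("ledge corners",C.round(4)[:,:2],"cen",C.mean(0).round(4))
print([np.linalg.norm(C[i]-C[(i+1)%4]).round(4) for i in range(4)])
yv=(C[2]+C[3]-C[0]-C[1]);print("ledge y ang",np.degrees(np.arctan2(yv[1],yv[0])))
x1=C[0]-C[1]+C[3]-C[2];print("ledge x ang",np.degrees(np.arctan2(x1[1],x1[0])))
for n,d in(("T",T),("S",S)):
    m=mask(d["color"],(100,120,80),(125,255,255))
    b=[b for b in blobs(m,100) if b[0][0]>50][0]
    ct=max(cv2.findContours(b[2].astype(np.uint8),cv2.RETR_EXTERNAL,cv2.CHAIN_APPROX_NONE)[0],key=len)[:,0]
    W=onz(d,cv2.convexHull(ct.astype(np.int32))[:,0],.045)
    (c,r)=cv2.minEnclosingCircle(W[:,:2].astype(np.float32));print(n,"blue",np.round(c,4),r)
    A=np.c_[2*W[:,:2],np.ones(len(W))];s=np.linalg.lstsq(A,(W[:,:2]**2).sum(1),rcond=None)[0];print("  LSQ",s[:2].round(4),np.sqrt(s[2]+s[0]**2+s[1]**2))
    # red ring
    m=mask(d["color"],(0,150,60),(6,255,255))|mask(d["color"],(174,150,60),(180,255,255))
    for c,a,mm in blobs(m,40):print(n,"red",c.round(1),a)
# bars: white labels+green -> top
for n,d in(("T",T),("S",S)):
    g=mask(d["color"],(45,80,50),(85,255,255))
    for c,a,mm in blobs(g):
        ct=cv2.findContours(mm.astype(np.uint8),cv2.RETR_EXTERNAL,cv2.CHAIN_APPROX_NONE)[0][0]
        f=np.zeros(g.shape,np.uint8);cv2.drawContours(f,[ct],-1,255,-1)
        w=(f>0)&(d["color"].min(2)>170)
        ys,xs=np.nonzero(w)
        if len(xs)<5: print(n,"nolabel",c);continue
        P=onz(d,np.c_[xs,ys],.036)[:,:2]; cc=P.mean(0);u=np.linalg.svd(P-cc)[2][0]
        hull=onz(d,cv2.convexHull(ct)[:,0],.036)[:,:2].astype(np.float32);r=cv2.minAreaRect(hull)
        print(n,c.round(),"label z36",cc.round(4),"ang",np.degrees(np.arctan2(u[1],u[0])).round(1)%180,"n",len(xs),"rect",np.round(r[0],3),np.round(r[1],3),round(r[2],1))
# box corners crop b x3.5 
cr=np.array([(84,237),(147,203),(341,521),(278,560)],float);px=np.c_[300+(cr[:,0]+.5)/3.5-.5,170+(cr[:,1]+.5)/3.5-.5]
C=onz(T,px,.016);print("box",C.round(4),C.mean(0).round(4),[np.linalg.norm(C[i]-C[(i+1)%4]).round(4) for i in range(4)])
yv=C[0]+C[1]-C[2]-C[3];print(np.degrees(np.arctan2(yv[1],yv[0])))
# pin: top of stem z=.145
print("pin stem top T",onz(T,[[95+263/4,150+367/3.3]],.145),"S",onz(S,[[200+273/3.6,175+250/3.6]],.145))
print("collar T",onz(T,[[95+294/4,150+364/3.3]],.051),"S",onz(S,[[200+272/3.6,175+352/3.6]],.051))
print("lota knob T",onz(T,[[95+374/4,150+292/3.3]],.173),"S",onz(S,[[200+242/3.6,175+145/3.6]],.173))
print("cop knob T",onz(T,[[95+570/4,150+154/3.3]],.164),"S",onz(S,[[200+187/3.6,175+45/3.6]],.164))
# prongs
print("prongs far T",onz(T,[[95+207/4,150+210/3.3],[95+149/4,150+247/3.3],[95+181/4,150+226/3.3],[95+122/4,150+265/3.3]],.045))
E
```

```text
ledge corners [[ 0.7494  0.1051]
 [ 0.6262 -0.0112]
 [ 0.2921  0.3465]
 [ 0.4156  0.4621]] cen [0.5208 0.2256 0.045 ]
[np.float64(0.1694), np.float64(0.4895), np.float64(0.1691), np.float64(0.4887)]
ledge y ang 133.06364609415712
ledge x ang 43.247183456729836
T blue [0.401 0.354] 0.0685720443725586
  LSQ [0.4012 0.3541] 0.06798739834821033
T red [192.2 240.9] 275
T red [358.4 277.7] 1416
S blue [0.4043 0.3528] 0.06803233921527863
  LSQ [0.4043 0.3527] 0.06747462811778397
S red [349.  191.6] 702
S red [251.  261.3] 87
T [324. 200.] label z36 [ 0.6496 -0.1447] ang 53.9 n 114 rect [ 0.647 -0.143] [0.066 0.049] 52.7
T [361. 213.] label z36 [ 0.612  -0.2561] ang 44.900000000000006 n 112 rect [ 0.61  -0.252] [0.065 0.05 ] 46.3
T [339. 244.] label z36 [ 0.5226 -0.1923] ang 33.099999999999994 n 116 rect [ 0.522 -0.189] [0.064 0.045] 31.4
T [413. 255.] label z36 [ 0.4964 -0.4108] ang 15.800000000000011 n 118 rect [ 0.496 -0.405] [0.066 0.054] 14.2
T [381. 312.] label z36 [ 0.3308 -0.3143] ang 33.099999999999994 n 126 rect [ 0.333 -0.31 ] [0.069 0.045] 31.0
S nolabel [343.90229885 166.0402298
[... 273 characters left out ...]
94  0.016 ]
 [ 0.313  -0.3623  0.016 ]
 [ 0.2805 -0.3104  0.016 ]] [ 0.4252 -0.2548  0.016 ] [np.float64(0.0603), np.float64(0.3032), np.float64(0.0612), np.float64(0.3055)]
32.41222479193255
pin stem top T [[0.46047399 0.28769414 0.145     ]] S [[0.46274902 0.28848851 0.145     ]]
collar T [[0.46042517 0.28946446 0.051     ]] S [[0.46179626 0.29084882 0.051     ]]
lota knob T [[0.51939334 0.21572581 0.173     ]] S [[0.52026889 0.2217416  0.173     ]]
cop knob T [[0.62952063 0.09881317 0.164     ]] S [[0.62936345 0.10551917 0.164     ]]
prongs far T [[0.58874268 0.35856748 0.045     ]
 [0.55590812 0.39686029 0.045     ]
 [0.57449102 0.37580331 0.045     ]
 [0.54005594 0.41453446 0.045     ]]
```

```bash
python3 - <<'E'
from h import *
import pickle;T,S=pickle.load(open("init.pkl","rb"))
red=np.array([.5215,.2257,.045]);a=np.radians(133.1);y=np.array([np.cos(a),np.sin(a),0]);x=np.array([y[1],-y[0],0])
pts=dict(white=red-.175*y,red=red,blue=red+.175*y,bore=red+.0875*y,notch=red+.0875*y+.118*x)
for k,p in pts.items(): print(k,p.round(4),proj(T,p).round(1),proj(S,p).round(1))
for n,d in(("top",T),("side",S)):
    im=d["color"].copy()
    for p in pts.values():
        t=np.linspace(0,6.28,80);r=.069 if p is not pts["notch"] and p is not pts["bore"] else .012
        for q in proj(d,p+r*np.c_[np.cos(t),np.sin(t),0*t]): cv2.circle(im,tuple(int(v) for v in q.round()),0,(255,0,255),-1)
    b=im[160:320,100:290] if n=="top" else im[175:340,190:340]
    cv2.imwrite(f"pics/ov_{n}.png",cv2.resize(b,None,fx=3.6,fy=3.6,interpolation=cv2.INTER_NEAREST))
print("mug base est",onz(T,[[369,172]],.0),"top rim",onz(T,[[375,166]],.09))
E
```

```text
white [0.6411 0.0979 0.045 ] [[240.2 198.3]] [[250.9 217.9]]
red [0.5215 0.2257 0.045 ] [[193.1 239. ]] [[266.5 253.2]]
blue [0.4019 0.3535 0.045 ] [[144.5 280.9]] [[286.3 297.8]]
bore [0.4617 0.2896 0.045 ] [[169.  259.8]] [[275.8 274.2]]
notch [0.5479 0.3702 0.045 ] [[141.7 228. ]] [[231.8 283.4]]
mug base est [[ 0.73992608 -0.28316804  0.        ]] top rim [[ 0.73844071 -0.27479697  0.09      ]]
```

View pics/ov_top.png

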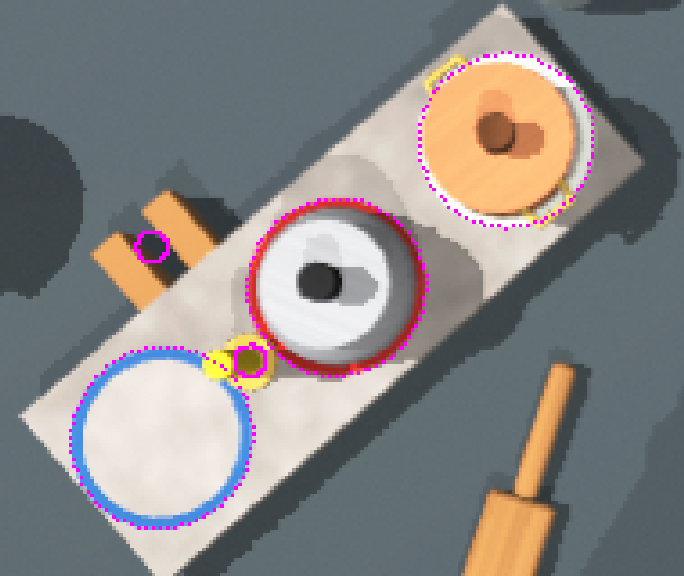

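View pics/ov_side.png

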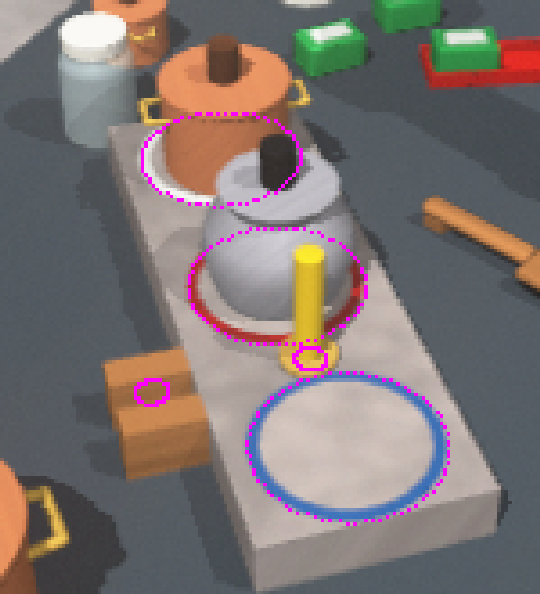

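play_rows(
  commands=[
    {"delta_pos": [0.03, 0.04, 0.02], "turn": 5},
    {"delta_pos": [0.06, 0.08, 0.04], "turn": 10},
    {"delta_pos": [0.09, 0.12, 0.05], "turn": 16},
    {"delta_pos": [0.12, 0.16, 0.05], "turn": 21},
    {"delta_pos": [0.15, 0.2, 0.05], "turn": 26},
    {"delta_pos": [0.18, 0.24, 0.05], "turn": 32},
    {"delta_pos": [0.21, 0.28, 0.05], "turn": 37},
    {"delta_pos": [0.24, 0.32, 0.05], "turn": 42},
    {"delta_pos": [0.27, 0.36, 0.05], "turn": 48},
    {"delta_pos": [0.3, 0.4, 0.05], "turn": 53},
    {"delta_pos": [0.3, 0.45, 0.05], "turn": 58},
    {"delta_pos": [0.29, 0.5, 0.05], "turn": 64},
    {"delta_pos": [0.28, 0.55, 0.05], "turn": 69},
    {"delta_pos": [0.26, 0.6, 0.05], "turn": 74},
    {"delta_pos": [0.24, 0.65, 0.05], "turn": 80},
    {"delta_pos": [0.22, 0.7, 0.05], "turn": 85},
    {"delta_pos": [0.2, 0.75, 0.05], "turn": 90},
    {"delta_pos": [0.18, 0.8, 0.05], "turn": 96},
    {"delta_pos": [0.165, 0.85, 0.05], "turn": 101},
    {"delta_pos": [0.158, 0.88, 0.05], "turn": 106.4},
  ],
  gripper=0.07,
)

```text
time: 2.7
tool_pos: [0.4601, 0.2801, 0.2833]
tool_rot: [0.395, 0.919, -0.0, -0.0]
force: [-0.0, -0.1, 0.4]
opening: 0.0701
```

Magenta overlays of the modelled rings, bore and notch fall on their images in both views, for example the notch at (142,228) top and (232,283) side. The pot meant is the medium one, in the white ring.

play_rows(
  commands=[
    {"delta_pos": [0.0015, 0.009, 0]},
    {"delta_pos": [0.0015, 0.009, -0.04]},
    {"delta_pos": [0.0015, 0.009, -0.08]},
    {"delta_pos": [0.0015, 0.009, -0.11]},
    {"delta_pos": [0.0015, 0.009, -0.14]},
    {"delta_pos": [0.0015, 0.009, -0.168]},
    {"delta_pos": [0.0015, 0.009, -0.168]},
  ],
)

```text
invalid input at $.commands[0]: expected keys delta_pos, turn
```

play_rows(
  commands=[
    {"delta_pos": [0, 0, 0]},
    {"delta_pos": [0, 0, 0]},
    {"delta_pos": [0, 0, 0]},
    {"delta_pos": [0, 0, 0]},
    {"delta_pos": [0, 0, 0]},
  ],
  gripper=0.01,
  newtons=25,
)

```text
invalid input at $.commands[0]: expected keys delta_pos, turn
```

play_rows(
  commands=[
    {"delta_pos": [0, 0, 0.01]},
    {"delta_pos": [0, 0, 0.02]},
    {"delta_pos": [0, 0, 0.03]},
    {"delta_pos": [0, 0, 0.04]},
    {"delta_pos": [0, 0, 0.05]},
    {"delta_pos": [0, 0, 0.05]},
  ],
)

```text
invalid input at $.commands[0]: expected keys delta_pos, turn
```

```bash
python3 - <<'E'
from h import *
for n,c in(("top",(slice(160,320),slice(100,290))),("side",(slice(150,340),slice(190,340)))):
    d=get_image(n);cv2.imwrite(f"pics/p1{n}.png",cv2.resize(d["color"][c],None,fx=3,fy=3,interpolation=cv2.INTER_CUBIC))
E
```

```text
(no output)
```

View pics/p1side.png

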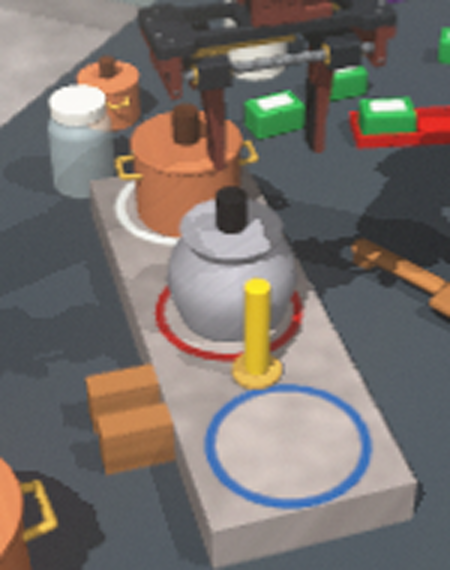

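The turn key is required, so nothing moved. The gripper hangs open above the ledge, and the pin still stands in its hole.

play_rows(
  commands=[
    {"delta_pos": [0.0015, 0.009, 0], "turn": 0},
    {"delta_pos": [0.0015, 0.009, -0.04], "turn": 0},
    {"delta_pos": [0.0015, 0.009, -0.08], "turn": 0},
    {"delta_pos": [0.0015, 0.009, -0.11], "turn": 0},
    {"delta_pos": [0.0015, 0.009, -0.14], "turn": 0},
    {"delta_pos": [0.0015, 0.009, -0.168], "turn": 0},
    {"delta_pos": [0.0015, 0.009, -0.168], "turn": 0},
  ],
)

```text
time: 3.68
tool_pos: [0.4606, 0.2885, 0.1134]
tool_rot: [0.395, 0.919, -0.002, -0.002]
force: [-0.1, 0.1, 0.7]
opening: 0.0696
```

play_rows(
  commands=[
    {"delta_pos": [0, 0, 0], "turn": 0},
    {"delta_pos": [0, 0, 0], "turn": 0},
    {"delta_pos": [0, 0, 0], "turn": 0},
    {"delta_pos": [0, 0, 0], "turn": 0},
    {"delta_pos": [0, 0, 0], "turn": 0},
  ],
  gripper=0.01,
  newtons=25,
)

```text
time: 4.3
tool_pos: [0.4608, 0.2886, 0.1137]
tool_rot: [0.395, 0.919, -0.001, -0.002]
force: [0.3, 0.6, 0.5]
opening: 0.0235
```

play_rows(
  commands=[
    {"delta_pos": [0, 0, 0], "turn": 0},
    {"delta_pos": [0, 0, 0.01], "turn": 0},
    {"delta_pos": [0, 0, 0.02], "turn": 0},
    {"delta_pos": [0, 0, 0.03], "turn": 0},
    {"delta_pos": [0, 0, 0.04], "turn": 0},
    {"delta_pos": [0, 0, 0.052], "turn": 0},
    {"delta_pos": [0, 0, 0.052], "turn": 0},
  ],
)

```text
time: 5.18
tool_pos: [0.461, 0.2887, 0.1667]
tool_rot: [0.395, 0.919, -0.001, -0.001]
force: [-0.6, -0.8, -1.5]
opening: 0.0217
```

```bash
python3 - <<'E'
from h import *
print(arm.read_state()["force"],arm.read_state()["opening"])
for n,c in(("top",(slice(160,320),slice(100,290))),("side",(slice(150,340),slice(190,340)))):
    d=get_image(n);cv2.imwrite(f"pics/p2{n}.png",cv2.resize(d["color"][c],None,fx=3,fy=3,interpolation=cv2.INTER_CUBIC))
E
```

```text
[-0.55190219 -0.8429788  -1.5495941 ] 0.021653742185070733
```

View pics/p2side.png

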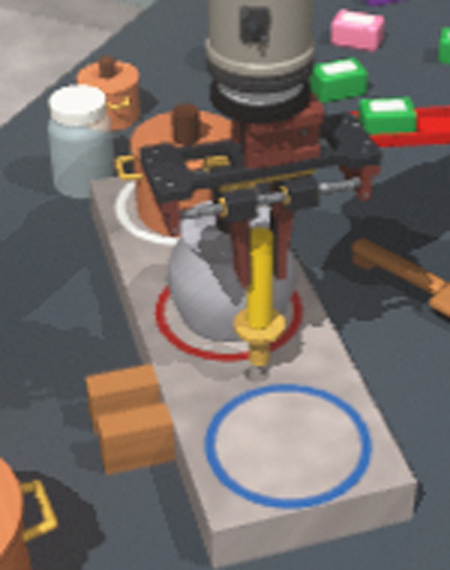

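The side view shows the pin drawn, its tip clear above the bore at crop (257,372).

play_rows(
  commands=[
    {"delta_pos": [0.0125, 0.0115, 0], "turn": 0},
    {"delta_pos": [0.025, 0.0235, 0], "turn": 0},
    {"delta_pos": [0.0375, 0.035, 0], "turn": 0},
    {"delta_pos": [0.05, 0.0465, 0], "turn": 0},
    {"delta_pos": [0.0625, 0.0585, 0], "turn": 0},
    {"delta_pos": [0.075, 0.07, 0], "turn": 0},
    {"delta_pos": [0.0865, 0.081, 0], "turn": 0},
    {"delta_pos": [0.0865, 0.081, 0], "turn": 0},
    {"delta_pos": [0.0865, 0.081, 0], "turn": 0},
  ],
)

```text
time: 6.4
tool_pos: [0.5467, 0.3692, 0.1649]
tool_rot: [0.395, 0.919, -0.002, -0.002]
force: [-0.2, 0.2, -0.6]
opening: 0.022
```

```bash
python3 - <<'E'
from h import *
for n,c in(("top",(slice(160,320),slice(60,250))),("side",(slice(150,340),slice(170,320)))):
    d=get_image(n);cv2.imwrite(f"pics/p3{n}.png",cv2.resize(d["color"][c],None,fx=3.1,fy=3.1,interpolation=cv2.INTER_CUBIC))
E
```

```text
(no output)
```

View pics/p3side.png

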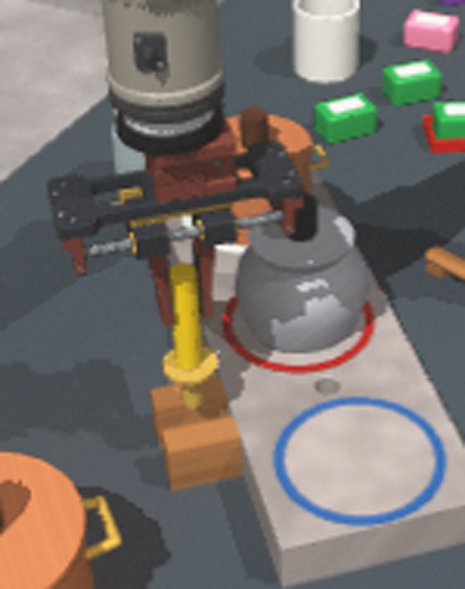

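View pics/p3top.png

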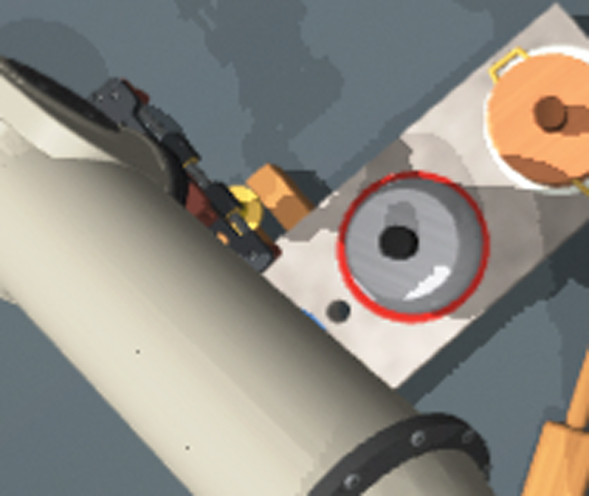

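The side view shows the shaft tip over the slot between the prongs, at crop (192,402). I lower now.

play_rows(
  commands=[
    {"delta_pos": [0.0005, 0.0005, -0.01], "turn": 0},
    {"delta_pos": [0.0005, 0.0005, -0.02], "turn": 0},
    {"delta_pos": [0.0005, 0.0005, -0.03], "turn": 0},
    {"delta_pos": [0.0005, 0.0005, -0.04], "turn": 0},
    {"delta_pos": [0.0005, 0.0005, -0.048], "turn": 0},
    {"delta_pos": [0.0005, 0.0005, -0.048], "turn": 0},
  ],
)

```text
time: 7.25
tool_pos: [0.5469, 0.369, 0.1164]
tool_rot: [0.395, 0.919, -0.003, -0.002]
force: [-0.4, -0.5, -0.8]
opening: 0.0217
```

play_rows(
  commands=[
    {"delta_pos": [0, 0, -0.002], "turn": 0},
    {"delta_pos": [0, 0, -0.003], "turn": 0},
    {"delta_pos": [0, 0, -0.003], "turn": 0},
  ],
)

```text
time: 7.62
tool_pos: [0.547, 0.3692, 0.1137]
tool_rot: [0.395, 0.919, -0.002, -0.002]
force: [0.6, 0.7, -1.2]
opening: 0.0216
```

play_rows(
  commands=[
    {"delta_pos": [0, 0, 0], "turn": 0},
    {"delta_pos": [0, 0, 0], "turn": 0},
    {"delta_pos": [0, 0, 0], "turn": 0},
    {"delta_pos": [0, 0, 0.03], "turn": 0},
    {"delta_pos": [0, 0, 0.07], "turn": 0},
    {"delta_pos": [0, 0, 0.11], "turn": 0},
    {"delta_pos": [-0.01, -0.04, 0.13], "turn": 0},
    {"delta_pos": [-0.02, -0.08, 0.13], "turn": 0},
    {"delta_pos": [-0.02, -0.12, 0.13], "turn": 0},
    {"delta_pos": [-0.02, -0.15, 0.13], "turn": 0},
    {"delta_pos": [-0.02, -0.15, 0.13], "turn": 0},
  ],
  gripper=0.06,
)

```text
time: 9.0
tool_pos: [0.5276, 0.2163, 0.2437]
tool_rot: [0.397, 0.918, -0.003, -0.002]
force: [0.1, 1.1, -0.5]
opening: 0.0598
```

```bash
python3 - <<'E'
from h import *
for n,c in(("top",(slice(160,320),slice(60,250))),("side",(slice(150,340),slice(170,320)))):
    d=get_image(n);cv2.imwrite(f"pics/p4{n}.png",cv2.resize(d["color"][c],None,fx=3.1,fy=3.1,interpolation=cv2.INTER_CUBIC))
    for cc,a,m in blobs(mask(d["color"],(22,150,100),(32,255,255))): print(n,cc,a)
    print(proj(d,[[.5475,.37,.145],[.5475,.37,.05]]))
E
```

```text
[[130.15266089 225.92773975]
 [141.2174915  228.04554948]]
side [230.70110701 267.37269373] 271
[[229.53378741 253.80781697]
 [231.82196766 281.9636972 ]]
```

View pics/p4side.png

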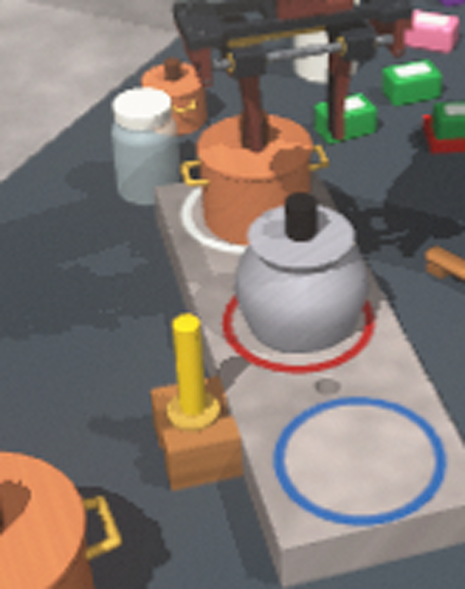

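View pics/p4top.png

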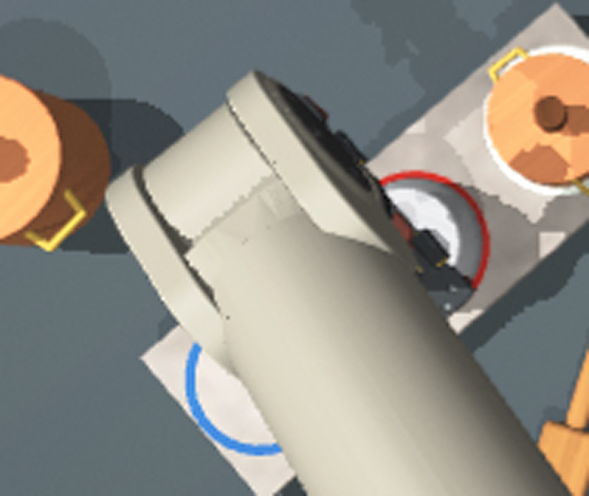

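The pin is parked upright, with its collar on the prongs at side crop (193,408). Lota next.

play_rows(
  commands=[
    {"delta_pos": [-0.0075, 0.0025, 0], "turn": 0},
    {"delta_pos": [-0.0075, 0.0025, -0.03], "turn": 0},
    {"delta_pos": [-0.0075, 0.0025, -0.06], "turn": 0},
    {"delta_pos": [-0.0075, 0.0025, -0.086], "turn": 0},
    {"delta_pos": [-0.0075, 0.0025, -0.086], "turn": 0},
    {"delta_pos": [-0.0075, 0.0025, -0.086], "turn": 0},
  ],
)

```text
time: 9.85
tool_pos: [0.5196, 0.2236, 0.159]
tool_rot: [0.394, 0.919, -0.001, -0.002]
force: [0.0, 1.0, 0.4]
opening: 0.06
```

play_rows(
  commands=[
    {"delta_pos": [0, 0, 0], "turn": 0},
    {"delta_pos": [0, 0, 0], "turn": 0},
    {"delta_pos": [0, 0, 0], "turn": 0},
    {"delta_pos": [0, 0, 0], "turn": 0},
    {"delta_pos": [0, 0, 0], "turn": 0},
    {"delta_pos": [0, 0, 0], "turn": 0},
  ],
  gripper=0.015,
  newtons=20,
)

```text
time: 10.6
tool_pos: [0.5195, 0.2234, 0.1592]
tool_rot: [0.395, 0.919, -0.002, -0.002]
force: [-1.3, -1.2, 5.6]
opening: 0.0277
```

```bash
python3 - <<'E'
from h import *
d=get_image("side");cv2.imwrite("pics/l1.png",cv2.resize(d["color"][150:340,170:320],None,fx=3.1,fy=3.1,interpolation=cv2.INTER_CUBIC))
E
```

```text
(no output)
```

View pics/l1.png

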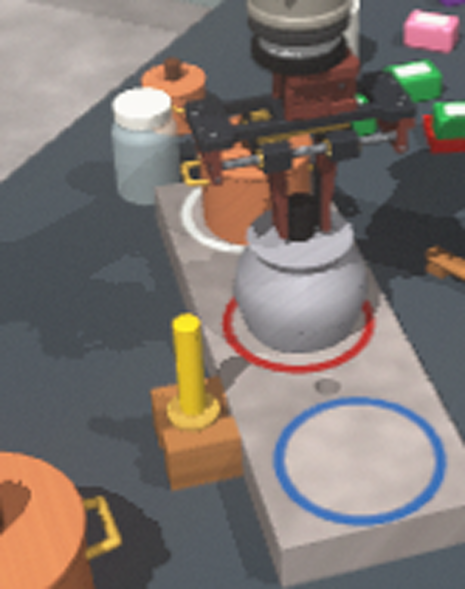

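The jaws hold the knob at side crop (302,215). The lota still stands on the ledge, so I slide it now.

play_rows(
  commands=[
    {"delta_pos": [-0.004, 0.0045, 0], "turn": 0},
    {"delta_pos": [-0.012, 0.013, 0], "turn": 0},
    {"delta_pos": [-0.02, 0.022, 0], "turn": 0},
    {"delta_pos": [-0.028, 0.031, 0], "turn": 0},
    {"delta_pos": [-0.036, 0.04, 0], "turn": 0},
    {"delta_pos": [-0.044, 0.0485, 0], "turn": 0},
    {"delta_pos": [-0.052, 0.0575, 0], "turn": 0},
    {"delta_pos": [-0.06, 0.0665, 0], "turn": 0},
    {"delta_pos": [-0.068, 0.075, 0], "turn": 0},
    {"delta_pos": [-0.076, 0.084, 0], "turn": 0},
    {"delta_pos": [-0.084, 0.093, 0], "turn": 0},
    {"delta_pos": [-0.092, 0.1015, 0], "turn": 0},
    {"delta_pos": [-0.1, 0.1105, 0], "turn": 0},
    {"delta_pos": [-0.108, 0.1195, 0], "turn": 0},
    {"delta_pos": [-0.114, 0.126, 0], "turn": 0},
    {"delta_pos": [-0.119, 0.1315, 0], "turn": 0},
    {"delta_pos": [-0.119, 0.1315, 0], "turn": 0},
    {"delta_pos": [-0.119, 0.1315, 0], "turn": 0},
    {"delta_pos": [-0.119, 0.1315, 0], "turn": 0},
  ],
)

```text
time: 13.02
tool_pos: [0.4003, 0.3552, 0.1592]
tool_rot: [0.395, 0.919, -0.001, -0.002]
force: [-1.2, 1.8, 0.8]
opening: 0.0276
```

```bash
python3 - <<'E'
from h import *
d=get_image("side");cv2.imwrite("pics/l2.png",cv2.resize(d["color"][150:340,170:340],None,fx=3.1,fy=3.1,interpolation=cv2.INTER_CUBIC))
E
```

```text
(no output)
```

View pics/l2.png

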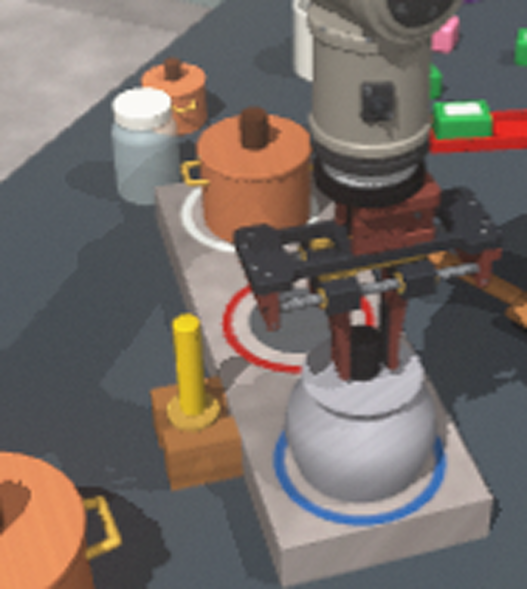

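The lota stands within the blue ring. I release, retreat up and move toward the copper pot.

play_rows(
  commands=[
    {"delta_pos": [0, 0, 0], "turn": 0},
    {"delta_pos": [0, 0, 0], "turn": 0},
    {"delta_pos": [0, 0, 0], "turn": 0},
    {"delta_pos": [0, 0, 0.03], "turn": 0},
    {"delta_pos": [0, 0, 0.06], "turn": 0},
    {"delta_pos": [0, 0, 0.09], "turn": 0},
    {"delta_pos": [0.029, -0.032, 0.09], "turn": 0},
    {"delta_pos": [0.058, -0.064, 0.09], "turn": 0},
    {"delta_pos": [0.087, -0.096, 0.09], "turn": 0},
    {"delta_pos": [0.116, -0.128, 0.09], "turn": 0},
    {"delta_pos": [0.145, -0.16, 0.09], "turn": 0},
    {"delta_pos": [0.174, -0.192, 0.09], "turn": 0},
    {"delta_pos": [0.203, -0.224, 0.09], "turn": 0},
    {"delta_pos": [0.229, -0.253, 0.09], "turn": 0},
    {"delta_pos": [0.229, -0.253, 0.09], "turn": 0},
    {"delta_pos": [0.229, -0.253, 0.09], "turn": 0},
  ],
  gripper=0.06,
)

```text
time: 15.08
tool_pos: [0.6289, 0.1027, 0.249]
tool_rot: [0.394, 0.919, -0.001, -0.002]
force: [-0.4, 0.6, -0.1]
opening: 0.0602
```

```bash
python3 - <<'E'
from h import *
red=np.array([.5215,.2257,.045]);a=np.radians(133.1);y=np.array([np.cos(a),np.sin(a),0]);b=red+.175*y
for n,c in(("top",(slice(160,320),slice(60,250))),("side",(slice(150,340),slice(170,340)))):
    d=get_image(n);im=d["color"]
    print(n,"knob top exp",proj(d,b+[0,0,.128]))
    dk=(im.max(2)<45).astype(np.uint8)
    p=proj(d,b+[0,0,.12])[0]
    for cc,aa,m in blobs(dk,15):
        if np.linalg.norm(cc-p)<25: print(cc,aa, np.nonzero(m.any(1))[0][[0,-1]],np.nonzero(m.any(0))[0][[0,-1]], "pred centroid", proj(d,b+[0,0,.111]))
    cv2.imwrite(f"pics/l3{n}.png",cv2.resize(im[c],None,fx=3.1,fy=3.1,interpolation=cv2.INTER_CUBIC))
E
```

```text
top knob top exp [[129.40985531 284.85602963]]
[136.18604651 282.58139535] 43 [279 288] [131 139] pred centroid [[131.64325978 284.26477127]]
side knob top exp [[287.50718939 258.88830654]]
```

View pics/l3top.png

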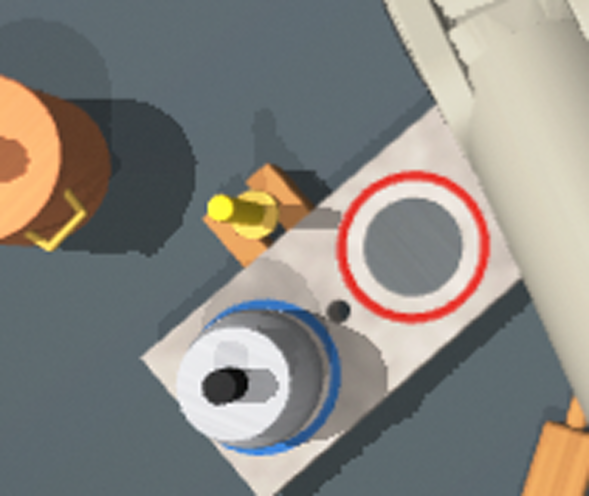

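View pics/l3side.png

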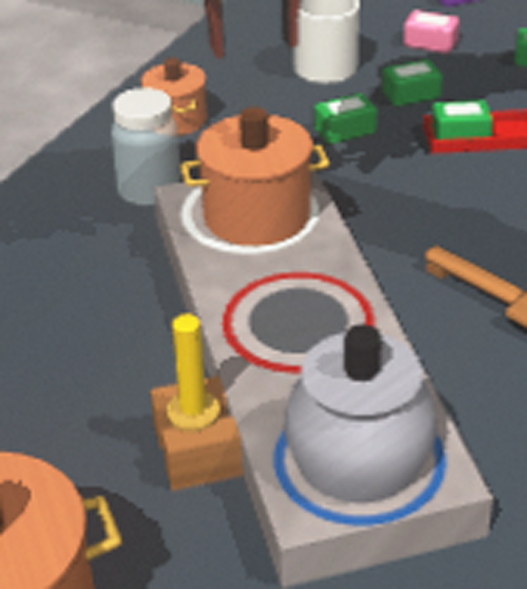

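The lota's knob top is at top (130,284.5), against (129.4,284.9) predicted for the blue centre, so it is within 3 mm. The red ring is now empty. Next I grasp the copper pot's knob.

play_rows(
  commands=[
    {"delta_pos": [0.0005, -0.0005, -0.03], "turn": 0},
    {"delta_pos": [0.0005, -0.0005, -0.06], "turn": 0},
    {"delta_pos": [0.0005, -0.0005, -0.08], "turn": 0},
    {"delta_pos": [0.0005, -0.0005, -0.097], "turn": 0},
    {"delta_pos": [0.0005, -0.0005, -0.097], "turn": 0},
    {"delta_pos": [0.0005, -0.0005, -0.097], "turn": 0},
  ],
)

```text
time: 15.92
tool_pos: [0.6296, 0.1035, 0.1532]
tool_rot: [0.393, 0.919, -0.001, -0.002]
force: [0.2, 0.4, -0.5]
opening: 0.0602
```

play_rows(
  commands=[
    {"delta_pos": [0, 0, 0], "turn": 0},
    {"delta_pos": [0, 0, 0], "turn": 0},
    {"delta_pos": [0, 0, 0], "turn": 0},
    {"delta_pos": [0, 0, 0], "turn": 0},
    {"delta_pos": [0, 0, 0], "turn": 0},
    {"delta_pos": [0, 0, 0], "turn": 0},
  ],
  gripper=0.015,
  newtons=20,
)

```text
time: 16.68
tool_pos: [0.6298, 0.1034, 0.1533]
tool_rot: [0.394, 0.919, -0.001, -0.002]
force: [-1.4, -2.1, 2.0]
opening: 0.0275
```

```bash
python3 - <<'E'
from h import *
d=get_image("side");cv2.imwrite("pics/c1.png",cv2.resize(d["color"][130:320,170:340],None,fx=3.1,fy=3.1,interpolation=cv2.INTER_CUBIC))
E
```

```text
(no output)
```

View pics/c1.png

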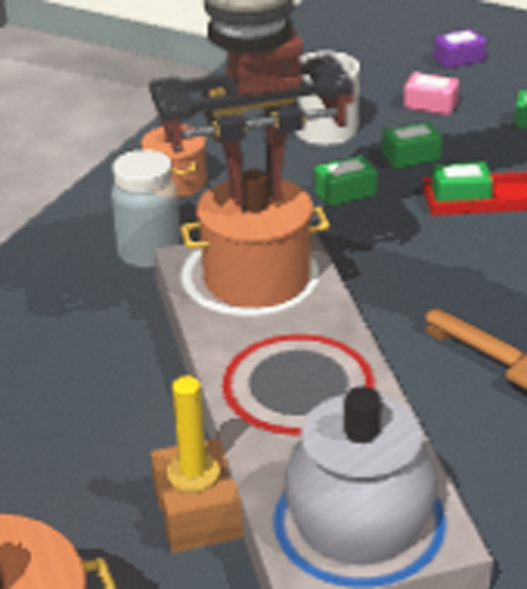

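The copper pot's knob is held at crop (256,188). I slide it to the red ring.

play_rows(
  commands=[
    {"delta_pos": [-0.004, 0.0045, 0], "turn": 0},
    {"delta_pos": [-0.012, 0.0135, 0], "turn": 0},
    {"delta_pos": [-0.02, 0.0225, 0], "turn": 0},
    {"delta_pos": [-0.028, 0.0315, 0], "turn": 0},
    {"delta_pos": [-0.036, 0.0405, 0], "turn": 0},
    {"delta_pos": [-0.044, 0.0495, 0], "turn": 0},
    {"delta_pos": [-0.052, 0.0585, 0], "turn": 0},
    {"delta_pos": [-0.06, 0.0675, 0], "turn": 0},
    {"delta_pos": [-0.068, 0.077, 0], "turn": 0},
    {"delta_pos": [-0.076, 0.086, 0], "turn": 0},
    {"delta_pos": [-0.084, 0.095, 0], "turn": 0},
    {"delta_pos": [-0.092, 0.104, 0], "turn": 0},
    {"delta_pos": [-0.1, 0.113, 0], "turn": 0},
    {"delta_pos": [-0.105, 0.1185, 0], "turn": 0},
    {"delta_pos": [-0.1085, 0.1225, 0], "turn": 0},
    {"delta_pos": [-0.1085, 0.1225, 0], "turn": 0},
    {"delta_pos": [-0.1085, 0.1225, 0], "turn": 0},
    {"delta_pos": [-0.1085, 0.1225, 0], "turn": 0},
  ],
)

```text
time: 18.98
tool_pos: [0.5211, 0.2261, 0.1533]
tool_rot: [0.394, 0.919, -0.001, -0.002]
force: [-0.5, 1.1, 0.5]
opening: 0.0278
```

play_rows(
  commands=[
    {"delta_pos": [0, 0, 0], "turn": 0},
    {"delta_pos": [0, 0, 0], "turn": 0},
    {"delta_pos": [0, 0, 0], "turn": 0},
    {"delta_pos": [0, 0, 0.03], "turn": 0},
    {"delta_pos": [0, 0, 0.06], "turn": 0},
    {"delta_pos": [0, 0, 0.09], "turn": 0},
    {"delta_pos": [0.02, -0.04, 0.09], "turn": -5},
    {"delta_pos": [0.04, -0.08, 0.09], "turn": -10},
    {"delta_pos": [0.055, -0.12, 0.09], "turn": -16},
    {"delta_pos": [0.07, -0.16, 0.09], "turn": -21},
    {"delta_pos": [0.08, -0.2, 0.09], "turn": -27},
    {"delta_pos": [0.08, -0.25, 0.09], "turn": -32},
    {"delta_pos": [0.06, -0.3, 0.09], "turn": -38},
    {"delta_pos": [0.04, -0.35, 0.09], "turn": -43},
    {"delta_pos": [0.02, -0.4, 0.09], "turn": -49},
    {"delta_pos": [0.0, -0.45, 0.09], "turn": -55},
    {"delta_pos": [-0.02, -0.5, 0.09], "turn": -61},
    {"delta_pos": [-0.04, -0.55, 0.09], "turn": -67},
    {"delta_pos": [-0.04, -0.6, 0.09], "turn": -73},
    {"delta_pos": [-0.04, -0.65, 0.09], "turn": -79},
  ],
  gripper=0.06,
)

```text
time: 21.48
tool_pos: [0.4807, -0.4256, 0.2436]
tool_rot: [0.889, 0.457, 0.001, -0.002]
force: [0.7, 0.6, 0.1]
opening: 0.06
```

```bash
python3 - <<'E'
from h import *
red=np.array([.5215,.2257,.045])
for n in("top","side"):
    d=get_image(n);im=d["color"]
    print(n,"knob top exp",proj(d,red+[0,0,.119]))
    cv2.imwrite(f"pics/c2{n}.png",im)
d=get_image("side");cv2.imwrite("pics/c3.png",cv2.resize(im[150:340,170:340],None,fx=3.1,fy=3.1,interpolation=cv2.INTER_CUBIC))
E
```

```text
top knob top exp [[185.17999092 237.63094479]]
side knob top exp [[266.14218558 218.73853106]]
```

View pics/c2top.png

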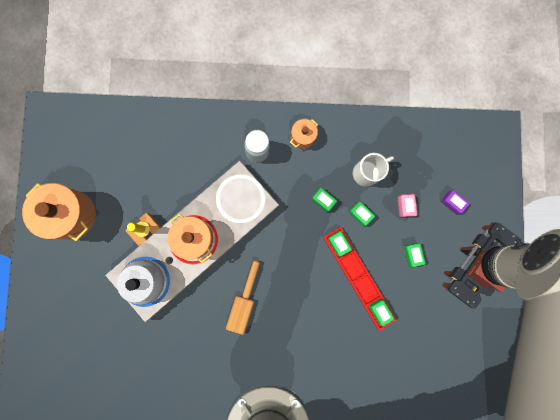

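View pics/c3.png

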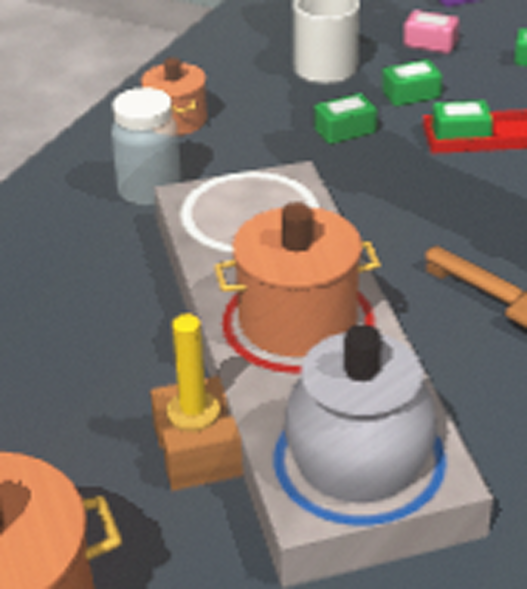

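The copper pot's knob top is at side (265.8,218), against (266.1,218.7) predicted, so it is on the red ring. Now the soap bars: I cross-check the box in both views.

```bash
python3 - <<'E'
from h import *
T=get_image("top");S=get_image("side")
a=np.radians(32.45);y=np.array([np.cos(a),np.sin(a),0]);x=np.array([y[1],-y[0],0])
c=np.array([.426,-.254,0])
def rect(c,y,x,hy,hx,z): 
    P=[c+sy*hy*y+sx*hx*x for sy,sx in((1,1),(1,-1),(-1,-1),(-1,1))];P=np.array(P);P[:,2]=z
    return np.concatenate([np.linspace(P[i],P[(i+1)%4],60) for i in range(4)])
L=[rect(c,y,x,.154,.029,.016),rect(c,y,x,.154,.029,.0)]+[rect(c+s*.038*y,y,x,.036,.025,.016) for s in(1,-1)]
sp=[]
for d in(T,):
    g=mask(d["color"],(45,80,50),(85,255,255))
    for cc,aa,mm in blobs(g):
        ct=cv2.findContours(mm.astype(np.uint8),cv2.RETR_EXTERNAL,cv2.CHAIN_APPROX_NONE)[0][0]
        f=np.zeros(g.shape,np.uint8);cv2.drawContours(f,[ct],-1,255,-1)
        ys,xs=np.nonzero((f>0)&(d["color"].min(2)>140))
        P=onz(d,np.c_[xs,ys],.036)[:,:2];q=P.mean(0);u=np.linalg.svd(P-q)[2][0];u*=np.sign(u[0])
        print(cc.round(),q.round(4),np.degrees(np.arctan2(u[1],u[0])).round(1))
        uy=np.r_[u,0];ux=np.array([u[1],-u[0],0]);sp.append(rect(np.r_[q,0],uy,ux,.032,.021,.036));sp.append(rect(np.r_[q,0],uy,ux,.032,.021,.0))
for n,d,cr in(("t",T,(slice(180,340),slice(300,480))),("s",S,(slice(140,215),slice(265,405)))):
    f=4 if n=="t" else 5
    im=cv2.resize(d["color"],None,fx=f,fy=f,interpolation=cv2.INTER_CUBIC)
    for R,col in [(l,(255,255,0)) for l in L]+[(l,(255,0,255)) for l in sp]:
        for q in proj(d,R): cv2.circle(im,tuple(int(v) for v in ((q+.5)*f-.5).round()),0,col,-1)
    cv2.imwrite(f"pics/box{n}.png",im[cr[0].start*f:cr[0].stop*f,cr[1].start*f:cr[1].stop*f][:600,:800])
E
```

```text
[324. 200.] [ 0.649  -0.1449] 52.0
[361. 213.] [ 0.6116 -0.2565] 50.3
[339. 244.] [ 0.5227 -0.1923] 32.1
[413. 255.] [ 0.4968 -0.4111] 16.7
[381. 312.] [ 0.3305 -0.3153] 32.3
```

View pics/boxt.png

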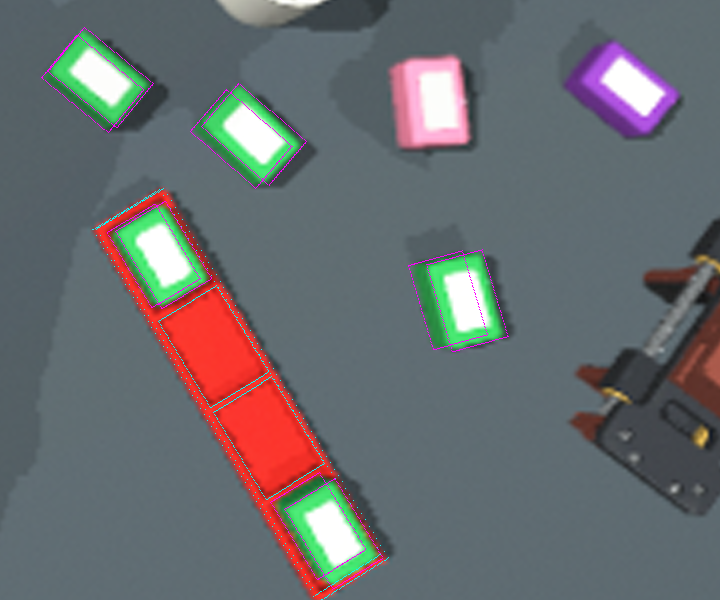

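View pics/boxs.png

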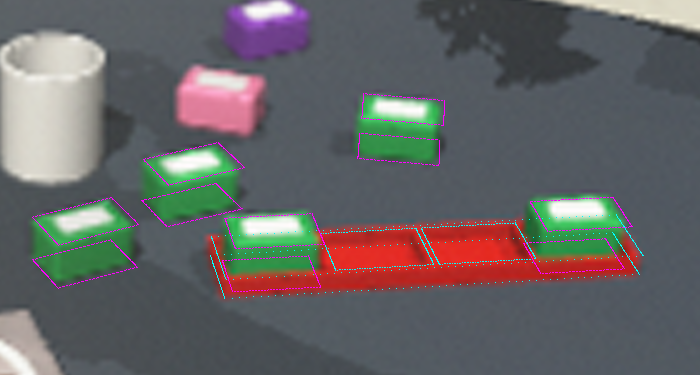

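The box outline and both empty pockets fit in both views. Spare C is at top (413,255) and I take it first. I use the spare at (324,200) second, because the middle one sits near the mug.

play_rows(
  commands=[
    {"delta_pos": [0.004, 0.004, 0], "turn": -8},
    {"delta_pos": [0.008, 0.008, 0], "turn": -16},
    {"delta_pos": [0.012, 0.012, 0], "turn": -24},
    {"delta_pos": [0.016, 0.0165, -0.02], "turn": -32},
    {"delta_pos": [0.016, 0.0165, -0.05], "turn": -39},
    {"delta_pos": [0.016, 0.0165, -0.09], "turn": -39},
    {"delta_pos": [0.016, 0.0165, -0.13], "turn": -39},
    {"delta_pos": [0.016, 0.0165, -0.13], "turn": -39},
    {"delta_pos": [0.016, 0.0165, -0.13], "turn": -39},
  ],
  gripper=0.07,
)

```text
time: 22.85
tool_pos: [0.4985, -0.4062, 0.1146]
tool_rot: [0.991, 0.137, 0.002, -0.001]
force: [0.6, -0.2, 0.2]
opening: 0.0701
```

```bash
python3 - <<'E'
from h import *
T=get_image("top");S=get_image("side")
cv2.imwrite("pics/s1.png",np.hstack([cv2.resize(T["color"][200:300,360:460],None,fx=4,fy=4,interpolation=cv2.INTER_CUBIC),cv2.resize(S["color"][100:200,300:400],None,fx=4,fy=4,interpolation=cv2.INTER_CUBIC)]))
E
```

```text
(no output)
```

View pics/s1.png

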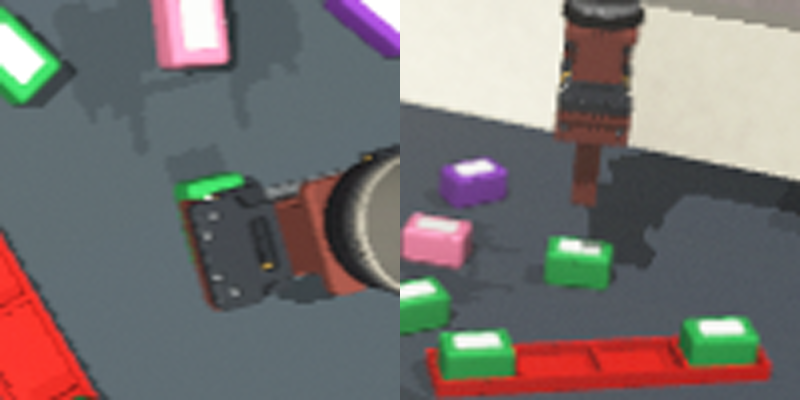

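The fingers straddle the bar at side crop (580,262), so I descend.

play_rows(
  commands=[
    {"delta_pos": [-0.002, -0.003, -0.03], "turn": 0},
    {"delta_pos": [-0.002, -0.003, -0.06], "turn": 0},
    {"delta_pos": [-0.002, -0.003, -0.085], "turn": 0},
    {"delta_pos": [-0.002, -0.003, -0.085], "turn": 0},
    {"delta_pos": [-0.002, -0.003, -0.085], "turn": 0},
  ],
)

```text
time: 23.58
tool_pos: [0.4977, -0.4108, 0.0321]
tool_rot: [0.991, 0.137, 0.004, 0.0]
force: [0.3, -0.0, -0.5]
opening: 0.0699
```

play_rows(
  commands=[
    {"delta_pos": [0, 0, 0], "turn": 0},
    {"delta_pos": [0, 0, 0], "turn": 0},
    {"delta_pos": [0, 0, 0], "turn": 0},
    {"delta_pos": [0, 0, 0], "turn": 0},
    {"delta_pos": [0, 0, 0], "turn": 0},
    {"delta_pos": [0, 0, 0.02], "turn": 0},
    {"delta_pos": [0, 0, 0.04], "turn": 0},
    {"delta_pos": [0, 0, 0.07], "turn": 0},
    {"delta_pos": [0, 0, 0.1], "turn": 0},
    {"delta_pos": [0, 0, 0.1], "turn": 0},
  ],
  gripper=0.03,
  newtons=20,
)

```text
time: 24.82
tool_pos: [0.4994, -0.4122, 0.1359]
tool_rot: [0.991, 0.137, 0.006, 0.002]
force: [0.6, 0.6, -1.1]
opening: 0.0419
```

```bash
python3 - <<'E'
from h import *
T=get_image("top");S=get_image("side")
st=arm.read_state();print(st["tool_pos"],st["opening"])
cv2.imwrite("pics/s2.png",np.hstack([cv2.resize(T["color"][200:300,360:460],None,fx=4,fy=4,interpolation=cv2.INTER_CUBIC),cv2.resize(S["color"][100:200,300:400],None,fx=4,fy=4,interpolation=cv2.INTER_CUBIC)]))
E
```

```text
[ 0.49760451 -0.4107601   0.13250196] 0.041709693194853466
```

View pics/s2.png

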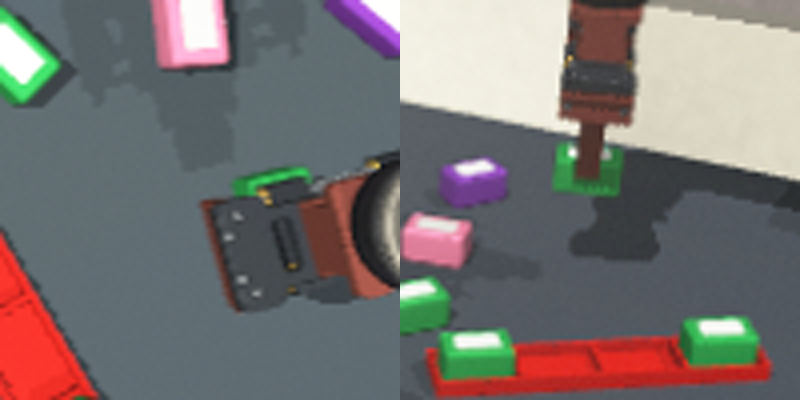

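The bar is held at side crop (587,168), centred to about 2 mm. I carry it over the near empty pocket.

play_rows(
  commands=[
    {"delta_pos": [-0.015, 0.02, 0], "turn": 3},
    {"delta_pos": [-0.03, 0.04, 0], "turn": 6},
    {"delta_pos": [-0.05, 0.066, 0], "turn": 9},
    {"delta_pos": [-0.07, 0.092, 0], "turn": 12},
    {"delta_pos": [-0.09, 0.118, 0], "turn": 15},
    {"delta_pos": [-0.1035, 0.1365, 0], "turn": 16.7},
    {"delta_pos": [-0.1035, 0.1365, -0.03], "turn": 16.7},
    {"delta_pos": [-0.1035, 0.1365, -0.055], "turn": 16.7},
    {"delta_pos": [-0.1035, 0.1365, -0.055], "turn": 16.7},
    {"delta_pos": [-0.1035, 0.1365, -0.055], "turn": 16.7},
    {"delta_pos": [-0.1035, 0.1365, -0.055], "turn": 16.7},
  ],
)

```text
time: 26.3
tool_pos: [0.3947, -0.2746, 0.0783]
tool_rot: [0.96, 0.279, 0.004, 0.0]
force: [-0.2, -1.0, -1.0]
opening: 0.0419
```

```bash
python3 - <<'E'
from h import *
T=get_image("top");S=get_image("side")
st=arm.read_state();print(st["tool_pos"],st["tool_rot"],st["opening"])
cv2.imwrite("pics/s3.png",np.hstack([cv2.resize(T["color"][220:340,310:410],None,fx=4,fy=4,interpolation=cv2.INTER_CUBIC),cv2.resize(S["color"][100:220,300:400],None,fx=4,fy=4,interpolation=cv2.INTER_CUBIC)]))
E
```

```text
[ 0.3945964  -0.27451878  0.07823115] [9.60192670e-01 2.79302769e-01 4.46730407e-03 2.05374513e-04] 0.041792010853177006
```

View pics/s3.png

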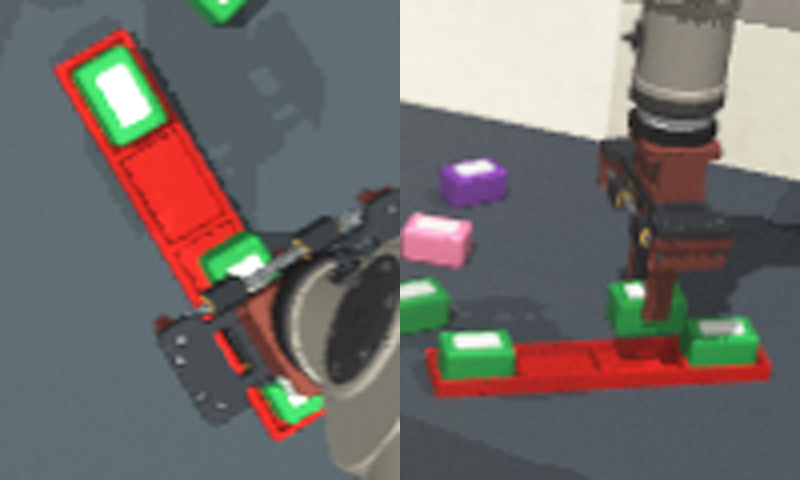

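```bash
python3 - <<'E'
from h import *
T=get_image("top");S=get_image("side")
p=arm.read_state()["tool_pos"];a=np.radians(32.45);y=np.array([np.cos(a),np.sin(a),0]);x=np.array([y[1],-y[0],0])
out=[]
for d,cr in((T,(slice(220,340),slice(310,410))),(S,(slice(110,230),slice(300,400)))):
    f=4;im=cv2.resize(d["color"],None,fx=f,fy=f,interpolation=cv2.INTER_CUBIC)
    for z in(.046,.082):
        P=np.array([np.r_[p[:2],z]+sy*.032*y+sx*.021*x for sy,sx in((1,1),(1,-1),(-1,-1),(-1,1),(1,1))])
        q=((proj(d,P)+.5)*f-.5).round().astype(int);cv2.polylines(im,[q.reshape(-1,1,2)],0,(255,0,255),1)
    out.append(im[cr[0].start*f:cr[0].stop*f,cr[1].start*f:cr[1].stop*f])
cv2.imwrite("pics/s4.png",np.hstack(out))
E
```

```text
(no output)
```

View pics/s4.png

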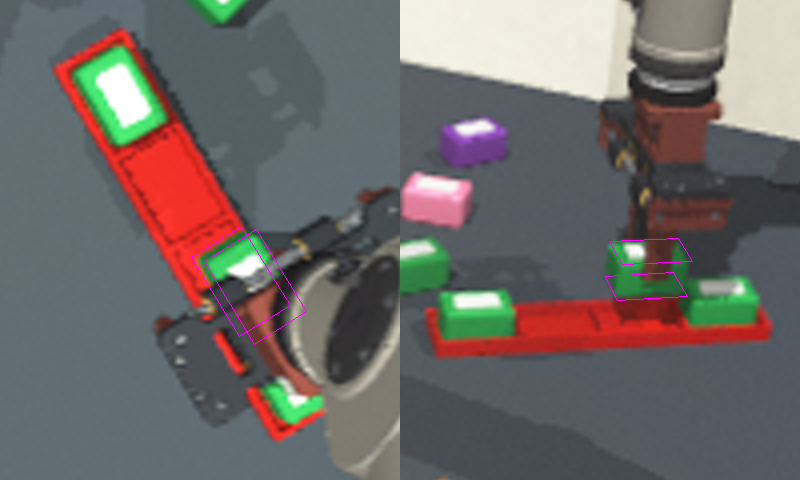

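The held bar matches its prediction within about 2 mm in both views, so I lower it into the pocket.

play_rows(
  commands=[
    {"delta_pos": [-0.001, -0.0005, -0.012], "turn": 0},
    {"delta_pos": [-0.001, -0.0005, -0.024], "turn": 0},
    {"delta_pos": [-0.001, -0.0005, -0.034], "turn": 0},
    {"delta_pos": [-0.001, -0.0005, -0.039], "turn": 0},
    {"delta_pos": [-0.001, -0.0005, -0.041], "turn": 0},
    {"delta_pos": [-0.001, -0.0005, -0.041], "turn": 0},
  ],
)

```text
time: 27.25
tool_pos: [0.3935, -0.275, 0.037]
tool_rot: [0.96, 0.279, 0.004, 0.0]
force: [0.6, 0.6, -1.1]
opening: 0.042
```

play_rows(
  commands=[
    {"delta_pos": [0, 0, -0.001], "turn": 0},
    {"delta_pos": [0, 0, -0.001], "turn": 0},
    {"delta_pos": [0, 0, -0.001], "turn": 0},
    {"delta_pos": [0, 0, 0.03], "turn": 0},
    {"delta_pos": [0, 0, 0.07], "turn": 0},
    {"delta_pos": [0, 0, 0.12], "turn": 0},
    {"delta_pos": [0, -0.05, 0.15], "turn": 0},
    {"delta_pos": [0.02, -0.1, 0.18], "turn": 0},
    {"delta_pos": [0.02, -0.1, 0.18], "turn": 0},
    {"delta_pos": [0.02, -0.1, 0.18], "turn": 0},
  ],
  gripper=0.065,
)

```text
time: 28.5
tool_pos: [0.413, -0.3742, 0.2164]
tool_rot: [0.96, 0.279, 0.004, -0.001]
force: [-0.7, 0.1, -0.5]
opening: 0.0651
```

```bash
python3 - <<'E'
from h import *
T=get_image("top");S=get_image("side")
st=arm.read_state();print(st["tool_pos"],st["tool_rot"],st["opening"])
d=T;g=mask(d["color"],(45,80,50),(85,255,255))
for cc,aa,mm in blobs(g):
    ct=cv2.findContours(mm.astype(np.uint8),cv2.RETR_EXTERNAL,cv2.CHAIN_APPROX_NONE)[0][0]
    f=np.zeros(g.shape,np.uint8);cv2.drawContours(f,[ct],-1,255,-1)
    ys,xs=np.nonzero((f>0)&(d["color"].min(2)>140))
    if len(xs)<9: print(cc);continue
    P=onz(d,np.c_[xs,ys],.036)[:,:2];q=P.mean(0);u=np.linalg.svd(P-q)[2][0];u*=np.sign(u[0])
    print(cc.round(),q.round(4),np.degrees(np.arctan2(u[1],u[0])).round(1),len(xs))
cv2.imwrite("pics/s5.png",np.hstack([cv2.resize(T["color"][180:330,310:410],None,fx=4,fy=4,interpolation=cv2.INTER_CUBIC),cv2.resize(S["color"][80:230,260:400],None,fx=4*.7,fy=4,interpolation=cv2.INTER_CUBIC)]))
E
```

```text
[ 0.4129084  -0.37327605  0.21594255] [ 0.95999637  0.2799855   0.00374772 -0.00102234] 0.06498714190083305
[324. 200.] [ 0.6492 -0.145 ] 51.4 122
[361. 213.] [ 0.6116 -0.2565] 50.3 128
[339. 244.] [ 0.5227 -0.1923] 32.1 131
[374. 301.] [ 0.3613 -0.2964] 31.5 280
```

View pics/s5.png

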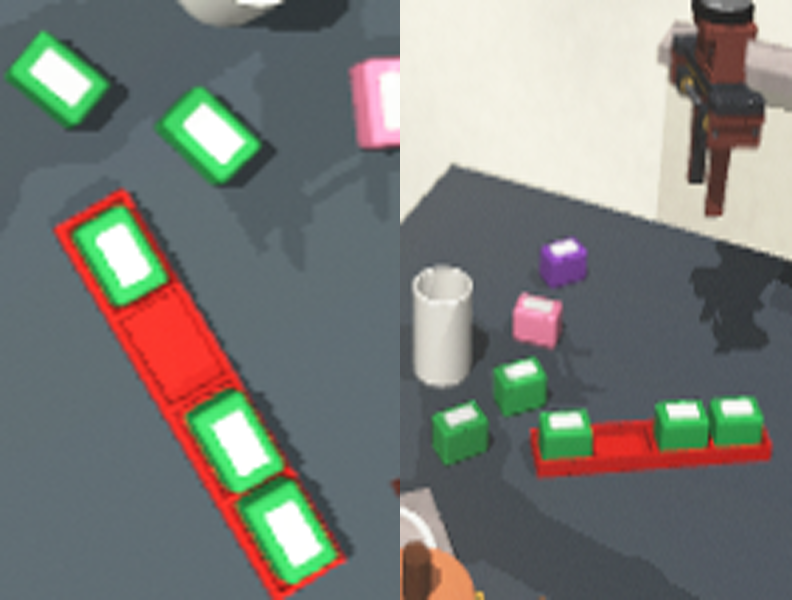

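The first spare sits flat in its pocket at top crop (238,440). One pocket is left, at (175,340). I go to the spare at (324,200).

play_rows(
  commands=[
    {"delta_pos": [0.03, 0.03, 0], "turn": 3},
    {"delta_pos": [0.06, 0.06, 0], "turn": 6},
    {"delta_pos": [0.09, 0.088, 0], "turn": 9},
    {"delta_pos": [0.12, 0.117, 0], "turn": 12},
    {"delta_pos": [0.15, 0.146, 0], "turn": 15},
    {"delta_pos": [0.18, 0.175, 0], "turn": 18},
    {"delta_pos": [0.21, 0.204, 0], "turn": 20},
    {"delta_pos": [0.2355, 0.2285, -0.01], "turn": 20},
    {"delta_pos": [0.2355, 0.2285, -0.05], "turn": 20},
    {"delta_pos": [0.2355, 0.2285, -0.1], "turn": 20},
    {"delta_pos": [0.2355, 0.2285, -0.1], "turn": 20},
    {"delta_pos": [0.2355, 0.2285, -0.1], "turn": 20},
    {"delta_pos": [0.2355, 0.2285, -0.1], "turn": 20},
  ],
  gripper=0.068,
)

```text
time: 30.22
tool_pos: [0.6498, -0.1448, 0.1184]
tool_rot: [0.897, 0.442, 0.005, -0.001]
force: [-0.4, -0.2, 1.0]
opening: 0.068
```

```bash
python3 - <<'E'
from h import *
T=get_image("top");S=get_image("side")
st=arm.read_state();print(st["tool_pos"],st["tool_rot"],st["opening"])
cv2.imwrite("pics/s6.png",np.hstack([cv2.resize(T["color"][150:270,280:380],None,fx=4,fy=4,interpolation=cv2.INTER_CUBIC),cv2.resize(S["color"][100:220,230:330],None,fx=4,fy=4,interpolation=cv2.INTER_CUBIC)]))
E
```

```text
[ 0.64946153 -0.1449415   0.11798703] [ 8.96820511e-01  4.42368339e-01  4.76392642e-03 -7.26671305e-04] 0.06759895917089279
```

View pics/s6.png

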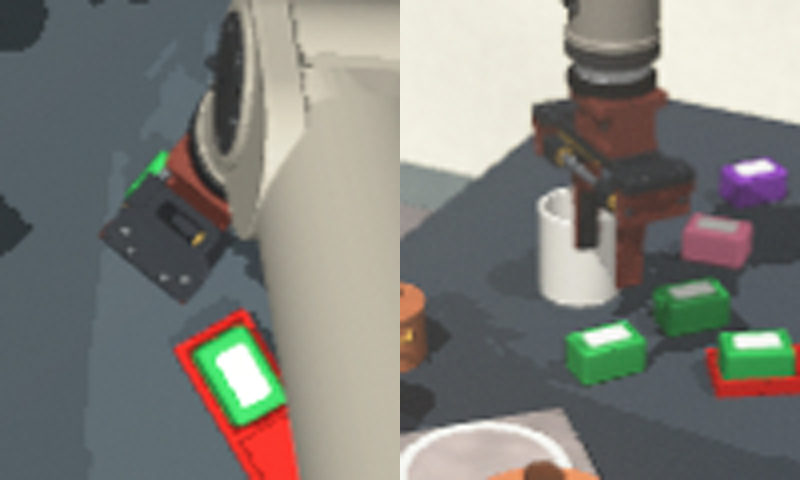

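The bar at side crop (605,350) lies below the fingers, undisturbed.

play_rows(
  commands=[
    {"delta_pos": [-0.001, 0.0005, -0.03], "turn": 0},
    {"delta_pos": [-0.001, 0.0005, -0.06], "turn": 0},
    {"delta_pos": [-0.001, 0.0005, -0.086], "turn": 0},
    {"delta_pos": [-0.001, 0.0005, -0.086], "turn": 0},
    {"delta_pos": [-0.001, 0.0005, -0.086], "turn": 0},
  ],
)

```text
time: 30.95
tool_pos: [0.6495, -0.1446, 0.0335]
tool_rot: [0.897, 0.442, 0.006, -0.0]
force: [-0.2, -0.5, 0.7]
opening: 0.0679
```

play_rows(
  commands=[
    {"delta_pos": [0, 0, 0], "turn": 0},
    {"delta_pos": [0, 0, 0], "turn": 0},
    {"delta_pos": [0, 0, 0], "turn": 0},
    {"delta_pos": [0, 0, 0], "turn": 0},
    {"delta_pos": [0, 0, 0], "turn": 0},
  ],
  gripper=0.03,
  newtons=20,
)

```text
time: 31.58
tool_pos: [0.6498, -0.1447, 0.0341]
tool_rot: [0.897, 0.442, 0.006, 0.0]
force: [-1.3, 0.1, 6.4]
opening: 0.0419
```

play_rows(
  commands=[
    {"delta_pos": [0, 0, 0.02], "turn": 0},
    {"delta_pos": [0, 0, 0.04], "turn": 0},
    {"delta_pos": [0, 0, 0.07], "turn": 0},
    {"delta_pos": [0, 0, 0.1], "turn": 0},
    {"delta_pos": [0, 0, 0.1], "turn": 0},
    {"delta_pos": [0, 0, 0.1], "turn": 0},
    {"delta_pos": [0, 0, 0.1], "turn": 0},
  ],
)

```text
time: 32.45
tool_pos: [0.6489, -0.1446, 0.1328]
tool_rot: [0.897, 0.442, 0.005, -0.001]
force: [-0.8, 0.3, -1.6]
opening: 0.042
```

play_rows(
  commands=[
    {"delta_pos": [-0.02, -0.01, 0], "turn": -3},
    {"delta_pos": [-0.045, -0.021, 0], "turn": -6},
    {"delta_pos": [-0.075, -0.035, 0], "turn": -9},
    {"delta_pos": [-0.105, -0.049, 0], "turn": -12},
    {"delta_pos": [-0.135, -0.063, 0], "turn": -15},
    {"delta_pos": [-0.165, -0.077, 0], "turn": -18},
    {"delta_pos": [-0.191, -0.089, 0], "turn": -20},
    {"delta_pos": [-0.191, -0.089, -0.03], "turn": -20},
    {"delta_pos": [-0.191, -0.089, -0.053], "turn": -20},
    {"delta_pos": [-0.191, -0.089, -0.053], "turn": -20},
    {"delta_pos": [-0.191, -0.089, -0.053], "turn": -20},
    {"delta_pos": [-0.191, -0.089, -0.053], "turn": -20},
  ],
)

```text
time: 33.95
tool_pos: [0.4585, -0.2338, 0.0806]
tool_rot: [0.96, 0.28, 0.006, 0.001]
force: [-0.5, -0.1, -1.9]
opening: 0.0421
```

```bash
python3 - <<'E'
from h import *
T=get_image("top");S=get_image("side")
st=arm.read_state();p=st["tool_pos"];print(p,st["tool_rot"],st["opening"])
a=np.radians(32.45);y=np.array([np.cos(a),np.sin(a),0]);x=np.array([y[1],-y[0],0])
out=[]
for d,cr in((T,(slice(210,330),slice(310,410))),(S,(slice(110,230),slice(300,400)))):
    f=4;im=cv2.resize(d["color"],None,fx=f,fy=f,interpolation=cv2.INTER_CUBIC)
    for z in(p[2]-.034,p[2]+.002):
        P=np.array([np.r_[p[:2],z]+sy*.032*y+sx*.021*x for sy,sx in((1,1),(1,-1),(-1,-1),(-1,1),(1,1))])
        q=((proj(d,P)+.5)*f-.5).round().astype(int);cv2.polylines(im,[q.reshape(-1,1,2)],0,(255,0,255),1)
    out.append(im[cr[0].start*f:cr[0].stop*f,cr[1].start*f:cr[1].stop*f])
cv2.imwrite("pics/s7.png",np.hstack(out))
E
```

```text
[ 0.45836668 -0.23376926  0.08056454] [9.60026866e-01 2.79853561e-01 5.46823241e-03 7.07051337e-04] 0.042028929875217065
```

View pics/s7.png

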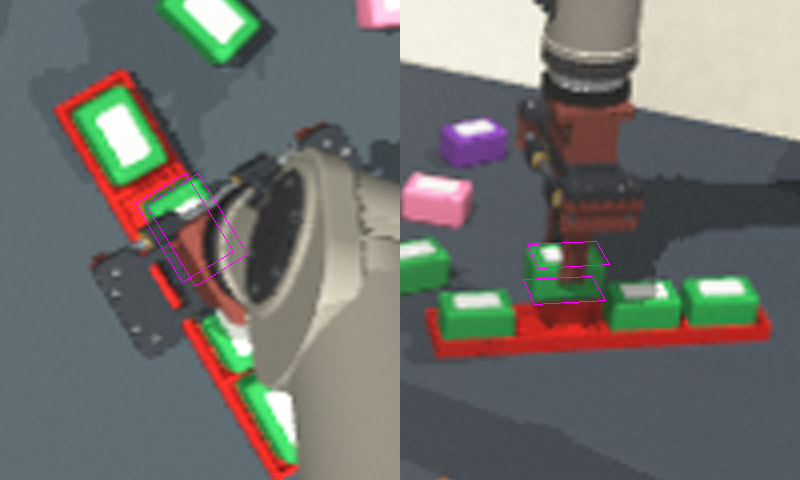

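Bar held centred over the last pocket, lowering.

play_rows(
  commands=[
    {"delta_pos": [0, 0, -0.012], "turn": 0},
    {"delta_pos": [0, 0, -0.024], "turn": 0},
    {"delta_pos": [0, 0, -0.034], "turn": 0},
    {"delta_pos": [0, 0, -0.04], "turn": 0},
    {"delta_pos": [0, 0, -0.042], "turn": 0},
    {"delta_pos": [0, 0, -0.042], "turn": 0},
  ],
)

```text
time: 34.8
tool_pos: [0.4585, -0.2338, 0.0386]
tool_rot: [0.96, 0.28, 0.006, 0.001]
force: [-0.5, -0.5, -0.8]
opening: 0.0418
```

play_rows(
  commands=[
    {"delta_pos": [0, 0, 0], "turn": 0},
    {"delta_pos": [0, 0, 0], "turn": 0},
    {"delta_pos": [0, 0, 0], "turn": 0},
    {"delta_pos": [0, 0, 0.03], "turn": 0},
    {"delta_pos": [0, 0, 0.07], "turn": 0},
    {"delta_pos": [0, 0, 0.12], "turn": 0},
    {"delta_pos": [0, -0.05, 0.15], "turn": 0},
    {"delta_pos": [0, -0.1, 0.18], "turn": 0},
    {"delta_pos": [0, -0.15, 0.2], "turn": 0},
    {"delta_pos": [0, -0.2, 0.22], "turn": 0},
    {"delta_pos": [0, -0.25, 0.22], "turn": 0},
    {"delta_pos": [0, -0.25, 0.22], "turn": 0},
    {"delta_pos": [0, -0.25, 0.22], "turn": 0},
  ],
  gripper=0.065,
)

```text
time: 36.42
tool_pos: [0.4586, -0.4828, 0.258]
tool_rot: [0.96, 0.28, 0.006, 0.0]
force: [0.3, 0.9, -0.4]
opening: 0.0645
```

```bash
python3 - <<'E'
from h import *
T=get_image("top");S=get_image("side")
cv2.imwrite("pics/e1.png",T["color"])
cv2.imwrite("pics/e2.png",cv2.resize(S["color"][120:340,160:410],None,fx=2.7,fy=2.7,interpolation=cv2.INTER_CUBIC)[:,:800])
red=np.array([.5215,.2257,.045]);a=np.radians(133.1);y=np.array([np.cos(a),np.sin(a),0])
out=[]
a=np.radians(32.45);y=np.array([np.cos(a),np.sin(a),0]);x=np.array([y[1],-y[0],0]);c=np.array([.426,-.254,0])
for d,cr in((T,(slice(215,335),slice(310,410))),(S,(slice(120,240),slice(300,400)))):
    f=4;im=cv2.resize(d["color"],None,fx=f,fy=f,interpolation=cv2.INTER_CUBIC)
    for k in(-1.5,-.5,.5,1.5):
        P=np.array([c+[0,0,.04]+k*.076*y+sy*.032*y+sx*.021*x for sy,sx in((1,1),(1,-1),(-1,-1),(-1,1),(1,1))])
        q=((proj(d,P)+.5)*f-.5).round().astype(int);cv2.polylines(im,[q.reshape(-1,1,2)],0,(255,0,255),1)
    out.append(im[cr[0].start*f:cr[0].stop*f,cr[1].start*f:cr[1].stop*f])
cv2.imwrite("pics/e3.png",np.hstack(out))
E
```

```text
(no output)
```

View pics/e1.png

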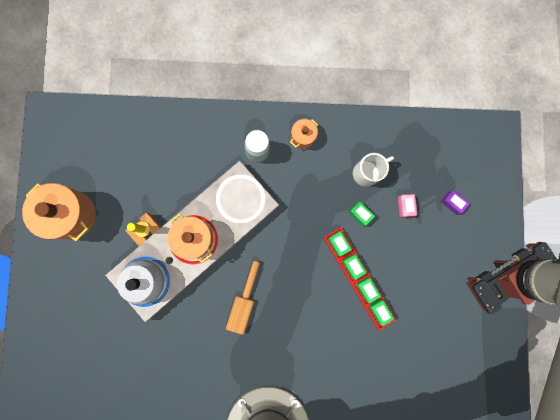

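View pics/e2.png

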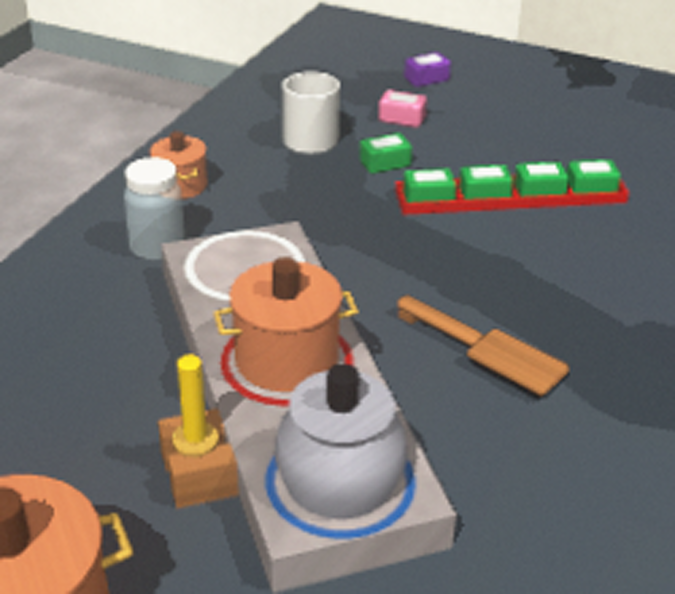

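View pics/e3.png

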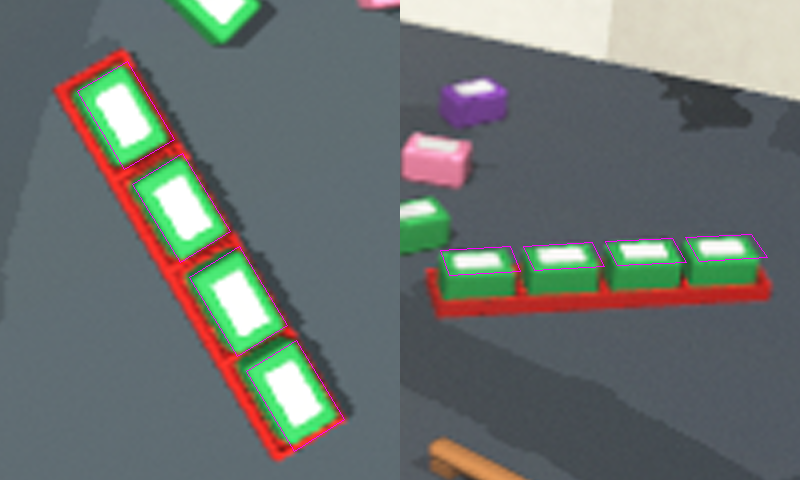

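All four bars sit flat at the same height. Both pots and the pin are in place, and the mug, jar and brush have not moved.

```bash
python3 -c "
from cell import hand_in
print(hand_in())"
```

```text
the job is handed in; nothing more can be done
None
```

The job is done and handed in at about 36 s of the 192 s allowed; the hand-in reported no verdict.

- **Stop pin:** I drew it from the bore and parked it in the side notch. The last pictures show it upright with its collar on both prongs.
- **Lota:** I slid it by its knob from the red ring to the blue ring. In the check right after release, its knob top was within about 3 mm of the predicted spot in both views.
- **Copper pot:** I then slid it by its knob from the white ring to the red ring. Its knob top in the side view was within about 2 mm of the predicted spot.
- **Soap bars:** The green spares at top-view pixels (413,255) and (324,200) went into the two empty pockets. All four bars lie flat within a few millimetres of the pocket outlines, and the two bars already in the box stayed put. I left the third green spare and the pink and purple look-alikes alone.
- **Bystanders:** The mug, jar and hairbrush show no visible movement, and the arm ended clear of everything.

One early batch of moves was refused for a missing key and moved nothing. The two cameras disagreed by 2 to 3 mm on some points and up to about 7 mm on the pot knobs, where I used the average.

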